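# Load the tasting board and hold it out over the counter

### The job

Put the tall narrow jar into the board's first pocket (one dot, nearer the upright grip) and then the short narrow jar into the second pocket (two dots), letting go of each once it is fully down in its pocket. Then slide the board out along its riser, without lifting or tipping it, until its outer end is level with the brass post; the loaded board would now tip over the riser's edge, so finish while still holding it steady and level, and do not let go. Leave the other things on the counter where they are.

Things in the scene. Friction and masses are not known exactly. Their poses are not given: they have to be found in the camera images.
- board: Dark wooden tasting board, 110 wide (its x), 300 long (its y), 20 thick, about 0.5 kg, lying loose on the riser between two low steel runners with 4 mm play each side. Origin: centre of its underside; +y is outward, the way it slides; z up. Two round pockets in its top, 50 across and 10 deep, and an upright wooden grip at the inner (-y) end
- grip (a point): Centre of the board's upright grip, a rounded wooden block 24 thick (board x) by 36 (board y) by 50 high, standing on the board top, 125 inward of the board's middle, so 275 inward of its outer end. The centre is 25 above the board top. Axes as the board
- outer_end (a point): Middle of the top edge of the board's outer (+y) end. Axes as the board
- pocket1 (a point): Centre of the floor of the first pocket (one small steel dot beside it), 10 below the board top, 20 outward of the board's middle (145 from the grip's centre); flat floor, pocket 50 across. Axes as the board
- pocket2 (a point): Centre of the floor of the second pocket (two small steel dots beside it), 80 farther outward than the first; otherwise the same
- tall_jar_mid (a point): Centre (half-way up) of the tall narrow jar: straight cylinder 46 across, 75 high, gold lid, stands loose on the counter, about 0.2 kg
- tall_jar: The same tall jar; origin at the centre of its underside
- short_jar_mid (a point): Centre (half-way up) of the short narrow jar: straight cylinder 46 across, 55 high, gold lid, stands loose on the counter, about 0.14 kg
- short_jar: The same short jar; origin at the centre of its underside
- riser: Fixed wooden riser, 140 wide (x), 280 long (y), top 70 above the counter; on it two steel runners 12 high along its length. Origin at the centre of its foot, on the counter; +y is outward. The board overhangs the +y edge of its top, more and more as it slides out
- riser_lip (a point): Middle of the riser's outer top edge, over which the board would tip
- mark: Fixed slim brass post, 16 thick, 92 high, on a round foot 36 across, standing on the counter past the riser, on the far side (+x) of the board's path and 85 from its centre line: the board slides by without touching. Origin at its foot; its y axis is parallel to the riser's, outward. Level with it means that the outer end and the post's axis are at the same place along y
- wide_jar: bystander: wide squat jar, 76 across, 60 high. Origin at the centre of its underside; mm
- big_jar: bystander: large jar, 84 across, 130 high. Origin at the centre of its underside; mm
- tin: bystander: bare metal tin, 66 across, 80 high. Origin at the centre of its underside; mm
- ramekin: bystander: small white bowl, 80 across, 35 high. Origin at the centre of its underside; mm
- spoon: bystander: dark wooden spoon 200 long, lying flat. Origin at the centre of its underside; mm
- card_stand: bystander: wooden foot 35 x 80 with an upright blank card, 69 high. Origin at the centre of its underside; mm
- cracker_box: bystander: cardboard box 60 x 100 x 45. Origin at the centre of its underside; mm
Mind the look-alikes: they are no part of the job. What is shaped like the tall_jar but blue is not meant. What is shaped like the short_jar but turquoise is not meant.

How it is judged:
By the outcome, as a careful person would: the job done as asked, in the order asked, and still so for the second after the job is handed in, while the arm keeps its last pose, push and grip.
It also fails if it takes over 61 s, if anything falls off the work surface, if the arm or the gripper's body presses on something with over 40 N, if the wrist force passes 120 N, or if a joint passes its speed limit or range.

### The arm

A 6-joint arm with a two-finger parallel gripper is mounted at the origin on the work surface. World frame = base frame: x ahead of the robot, y to its left, z up, the work surface at z = 0. Lengths are in m, angles in rad, forces in N, time in s.
With the tool pointing down it reaches from about 0.35 to 0.975 m from the base axis. Payload 4.9 kg.
Tool frame: the origin (TCP) lies at the very end of the fingers, on their centre line; the grasp point (between the pads) lies 19 mm behind it; x points along the fingers, z is the direction in which the jaws open and shut, and the axes are right-handed (so a half turn about x gives the same grasp; the last joint's range is limited). The gripper opens to 85 mm and grips with 20 to 120 N. Pads are 22 mm wide; open, the fingers measure 114 mm over their backs; the gripper's body (76 mm by 85 mm) begins 54 mm behind the grasp point. The pads swing forward as they close: fully open they stand 13 mm farther back than shut.
Start: joints at [-1.445, 0.053, 1.613, -0, 1.476, -0.119], TCP at [0.151, -0.606, 0.202] pointing down, gripper open.
Joint ranges: [-3.01, 3.01], [-1.01, 2.22], [0.06, 2.58], [-1.02, 4.17], [0.09, 2.62], [-3.14, 3.14]. Speed limits (rad/s): [2.57, 2.57, 3.14, 3.14, 3.14, 3.14].

### API

Orientations are given as a unit quaternion [w, x, y, z].
In Python, from plant import manip, vision, job gives the robot as it stands.
- The arm moves only by the tool servo_tool, never from a script. Its arguments are lists of equal length, an entry for each row: "twist": the turn, a rotation vector about the world's x, y, z in rad, a list of three; "xyz": the shift along the world's x, y, z in cm, a list of three; "fingers": the opening, from 0 (shut) to 1 (fully open). In form: {"twist": [[wx, wy, wz], ...], "xyz": [[x, y, z], ...], "fingers": [fingers, ...]}. A call has 1 to 8 rows; each row shifts and turns the commanded pose from where the row before left it; what a row does not reach is not made up. A row lasts 1/8 s, in which the tool goes at most 62.5 mm and 10.7 degrees, less where a joint would pass 70% of its speed; a pose out of reach is approached as far as the arm can. A call with a gripper value outside its range is refused whole. The fingers move at their own pace and stop on an object; the grip force is fixed at half the most. Time passes only in rows, so rows that do not move let the fingers close. It gives the time, the measured TCP pose, the force and the opening at its end, in the units of the state.
- manip.state(): the state, without advancing time (a new reading comes with each control period).
- vision.grab_frame(name): name is "scene" or "top"; returns the picture (480x640x3 uint8, red, green, blue); there is no depth.
- vision.get_calibration(name): a dict with "camera_matrix" (3x3 intrinsics, pixels), "origin" and "orientation" of the camera in the world. Camera axes: x right, y up, looking along -z (the intrinsics and any distortion apply to the point x, -y, -z); pixel columns grow to the right and rows downward; lengths in m; the calibration is good to about 2 mm. A picture is of the moment at which its call begins. get_calibration takes no time and is no camera call.
- job.job_done(): hands the job in, once; it reports no verdict.
Trained networks look in the newest picture that a camera, given by its name, has taken for a name from the list of things; names that differ only in an ending like _2 or _b are one class to them, and where a whole thing is asked for, a point or a joint stands for the part that bears it (a point fixed in the world has none). Each returns a list of dicts, best first, with "score" (0 to 1); they miss things now and then, are a little off and sometimes report something else, mostly with a low value. They report only what shows in the picture. A call takes as long as a camera call. They do not tell look-alikes from the thing itself.
- vision.spot_in(camera, label): "extent" ([centre column, centre row, width, height] in pixels, round what is visible of it).
The state is a dict: "time": time; "joint_pos": joint angles; "joint_vel": joint speeds; "joint_efforts": joint torques, N m; "tool_pos": TCP position; "tool_rot": TCP orientation; "contact_force": force on the tool from outside, world axes, zero at the start; "ft_torque": the same for the moment, N m; "gripper_width": opening from 0.0 (shut) to 1.0 (fully open).
Only numpy, scipy, OpenCV 4.12 (cv2) and the standard library are available. Lean on these libraries where they do the work, as an engineer would, in place of code of your own. Each camera call takes 0.05 s, during which the arm holds its last target.

## Working session

There is one attempt and no reset: what is moved stays moved. The work goes in short steps, Python scripts to look and compute and a tool call to move; the robot and the scene stay as the last step left them, time stands still between calls to the robot, and variables do not carry over. Pictures are saved under pics/ and viewed, and the job is handed in when it is done.

Besides the shell and the picture viewer there is one more tool, called by a JSON object that holds its "method" and its "body". servo_tool: Moves the arm, as the interface text tells. Its arguments: {"type":"object","properties":{"twist":{"type":"array","items":{"type":"array","items":{"type":"number"}}},"xyz":{"type":"array","items":{"type":"array","items":{"type":"number"}}},"fingers":{"type":"array","items":{"type":"number"}}},"required":["twist","xyz","fingers"]}

```bash
mkdir -p pics; ls; python3 - <<'E'
from plant import manip, vision, job
import cv2, numpy as np
for c in ("scene","top"):
    im=vision.grab_frame(c); cv2.imwrite(f"pics/{c}0.png",im[:,:,::-1])
    k=vision.get_calibration(c); print(c,{a:np.round(np.array(b),4).tolist() if not isinstance(b,(str,)) else b for a,b in k.items()})
print(manip.state())
E
```

```text
pics
scene {'camera_matrix': [[433.1523, 0.0, 328.1106], [0.0, 433.1523, 238.6641], [0.0, 0.0, 1.0]], 'origin': [1.2433, 0.3148, 0.5998], 'orientation': [0.4883, 0.2589, 0.405, 0.7283]}
top {'camera_matrix': [[581.3745, 0.0, 323.723], [0.0, 581.3745, 241.1666], [0.0, 0.0, 1.0]], 'origin': [0.4391, -0.0033, 1.3538], 'orientation': [-0.6968, -0.0297, 0.024, 0.7162]}
{'time': 0.1, 'joint_pos': array([-1.44498792e+00,  5.32696555e-02,  1.61414629e+00,  3.54918509e-05,
        1.47599472e+00, -1.19000669e-01]), 'joint_vel': array([-0.00062299, -0.00120929, -0.00091302,  0.00096405, -0.00016946,
        0.00104848]), 'joint_efforts': array([ 1.20419998e-03, -3.94900775e+01, -3.71360815e+01, -2.07227259e-05,
        3.96690506e-03,  5.24382617e-07]), 'tool_pos': array([ 0.15141563, -0.60575353,  0.20080535]), 'tool_rot': array([ 0.5568603 ,  0.43567199,  0.55775479, -0.43474835]), 'contact_force': array([ 0.45666045,  0.38188877, -0.79368107]), 'ft_torque': array([-0.01471661,  0.02608171,  0.00058683]), 'gripper_width': 0.9989111142999174}
```

View pics/scene0.png

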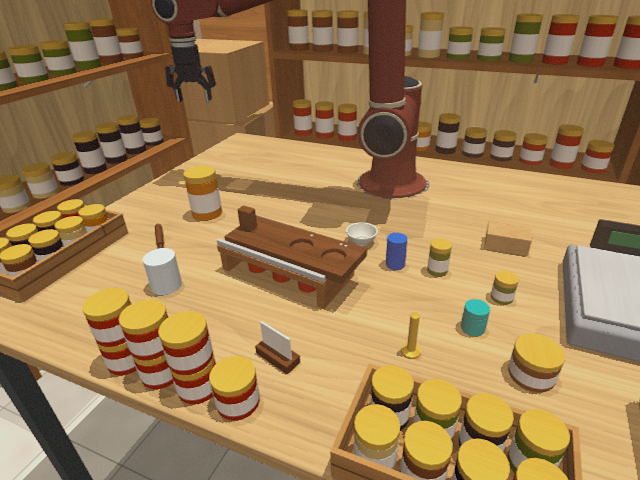

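View pics/top0.png

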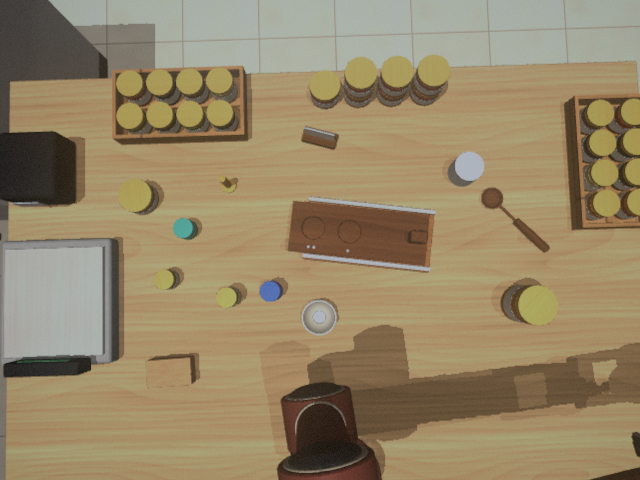

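The top view shows two narrow gold-lid jars at about (227,297) and (165,279). The blue one is at (270,291), the turquoise at (184,229), the board at about (362,234) and the brass post at (228,184). Next I'll measure these.

```bash
cat > h.py <<'E'
from plant import manip, vision, job
import cv2, numpy as np
from scipy.spatial.transform import Rotation as R
def cal(c):
    k=vision.get_calibration(c); q=np.array(k["orientation"]); 
    return np.array(k["camera_matrix"]),np.array(k["origin"]),R.from_quat(q[[1,2,3,0]]).as_matrix(),k
def proj(c,P):
    K,o,M,_=cal(c); p=(np.atleast_2d(P)-o)@M; v=np.stack([p[:,0],-p[:,1],-p[:,2]],1)@K.T
    return v[:,:2]/v[:,2:]
def ray(c,uv,z):
    K,o,M,_=cal(c); uv=np.atleast_2d(uv); v=np.c_[uv,np.ones(len(uv))]@np.linalg.inv(K).T
    d=(v*[1,-1,-1])@M.T; t=(z-o[2])/d[:,2]; return o+d*t[:,None]
def tool():
    s=manip.state(); q=s["tool_rot"]; M=R.from_quat(q[[1,2,3,0]]).as_matrix(); return s,M
E
python3 - <<'E'
from h import *
for c in("scene","top"):
    print(cal(c)[3].keys())
    im=vision.grab_frame(c)
    for l in ["tall_jar","short_jar","board","grip","outer_end","pocket1","pocket2","mark","riser","riser_lip","tall_jar_mid","short_jar_mid"]:
        r=vision.spot_in(c,l); print(c,l,[(np.round(d["extent"],1).tolist(),round(d["score"],2)) for d in r[:3]])
s,M=tool(); print(M.round(3),s["time"])
im=vision.grab_frame("top")[:,:,::-1]
cv2.imwrite("pics/top_board.png",cv2.resize(im[180:290,270:450],None,fx=4.4,fy=4.4,interpolation=cv2.INTER_CUBIC))
cv2.imwrite("pics/top_jars.png",cv2.resize(im[160:320,130:300],None,fx=3.7,fy=3.7,interpolation=cv2.INTER_CUBIC))
E
```

```text
dict_keys(['camera_matrix', 'origin', 'orientation'])
scene tall_jar [([439.4, 257.1, 22.9, 42.5], 0.91), ([395.4, 253.7, 22.0, 34.3], 0.66), ([507.9, 240.8, 45.7, 32.1], 0.65)]
scene short_jar [([474.3, 317.0, 29.6, 37.7], 0.89), ([504.6, 288.0, 29.1, 36.8], 0.79)]
scene board [([296.2, 246.1, 139.6, 75.3], 0.76)]
scene grip [([295.6, 243.8, 143.1, 78.6], 0.77)]
scene outer_end [([295.9, 244.9, 143.6, 73.2], 0.88)]
scene pocket1 [([297.6, 243.3, 146.0, 78.7], 0.62), ([361.9, 233.4, 33.9, 26.5], 0.34)]
scene pocket2 [([297.6, 243.3, 146.0, 78.7], 0.62), ([361.9, 233.4, 33.9, 26.5], 0.34)]
scene mark [([410.1, 334.9, 25.9, 44.5], 0.89)]
scene riser [([285.6, 274.4, 138.9, 70.7], 0.88)]
scene riser_lip [([285.9, 274.4, 134.6, 70.1], 0.71)]
scene tall_jar_mid [([438.9, 257.1, 24.5, 44.7], 0.63), ([395.7, 254.0, 20.2, 34.6], 0.63), ([503.8, 286.4, 30.8, 33.7], 0.27)]
scene short_jar_mid [([476.6, 318.4, 27.9, 36.4], 0.89), ([508.1, 288.2, 27.4, 36.9], 0.72)]
dict_keys(['camera_matrix', 'origin', 'orientation'])
top tall_jar [([270.9, 289.1, 23.6, 20.5], 0.81), ([228.2, 296.2, 22.3, 19.5]
[... 153 characters left out ...]
197.3, 39.3, 38.0], 0.63)]
top grip [([359.5, 232.1, 138.7, 61.2], 0.76), ([228.6, 298.5, 19.6, 21.3], 0.75)]
top outer_end [([359.1, 234.7, 140.0, 62.4], 0.67), ([467.2, 168.2, 38.1, 30.9], 0.47)]
top pocket1 [([356.9, 235.1, 138.5, 61.5], 0.97)]
top pocket2 [([356.9, 235.1, 138.5, 61.5], 0.97)]
top mark [([226.8, 183.1, 15.5, 22.6], 0.76)]
top riser [([370.0, 234.3, 135.4, 76.7], 0.93)]
top riser_lip [([370.0, 235.5, 132.7, 77.3], 0.94)]
top tall_jar_mid [([229.9, 295.9, 21.3, 22.1], 0.84), ([270.3, 291.6, 21.0, 18.7], 0.58)]
top short_jar_mid [([166.4, 282.0, 18.5, 22.6], 0.8), ([183.9, 229.3, 23.1, 20.8], 0.59)]
[[ 0.     0.97   0.242]
 [ 0.     0.242 -0.97 ]
 [-1.     0.    -0.   ]] 1.4
```

View pics/top_board.png

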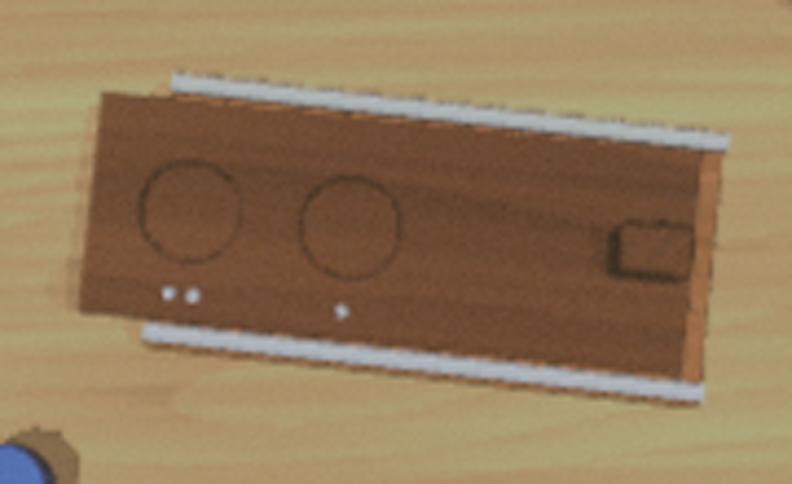

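View pics/top_jars.png

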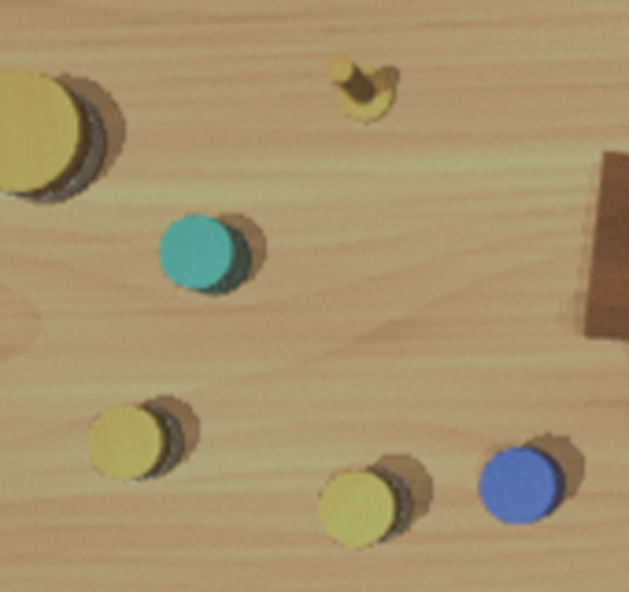

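```bash
python3 - <<'E'
from h import *
im=vision.grab_frame("top"); hsv=cv2.cvtColor(im,cv2.COLOR_RGB2HSV)
def lid(box,z,lo=(22,110,120),hi=(34,255,255)):
    x0,y0,x1,y1=box; m=cv2.inRange(hsv[y0:y1,x0:x1],lo,hi)
    m=cv2.morphologyEx(m,cv2.MORPH_OPEN,np.ones((3,3)))
    n,l,st,ce=cv2.connectedComponentsWithStats(m); i=1+np.argmax(st[1:,4]); u=ce[i]+[x0,y0]
    print(u.round(2),st[i].tolist(),ray("top",u,z)[0].round(4)); return u
t=lid((205,280,250,318),.075); s=lid((145,262,190,298),.055)
m=lid((218,175,240,197),.0)
f=lambda a,k,o:(np.array(a)+.5)/k-.5+o
b=lambda *a:f(a,4.4,[270,180]); j=lambda *a:f(a,3.7,[130,160])
for n,u,z in [("p2",b(190,211),.09),("p1",b(350.5,228),.09),("c1",b(103,93),.09),("c2",b(80,312),.09),("c3",b(702,150),.09),("c4",b(684,380),.09),("grip",b(657,250),.14),("marktop",j(340,69),.092),("markfoot",j(367,97),.004),
 ("r1",b(172,74),.082),("r2",b(142,341),.082),("r3",b(729,140),.082),("r4",b(704,400),.082),("dotp1",b(342,312),.09),("blue",j(520,485),.075),("turq",j(197,252),.055)]:
    print(n,u.round(1),ray("top",u,z)[0].round(4))
im2=vision.grab_frame("scene")[:,:,::-1]
cv2.imwrite("pics/sc_jars.png",cv2.resize(im2[200:370,340:540],None,fx=3.9,fy=3.4,interpolation=cv2.INTER_CUBIC))
cv2.imwrite("pics/sc_board.png",cv2.resize(im2[190:310,200:380],None,fx=4.4,fy=4.4,interpolation=cv2.INTER_CUBIC))
E
```

```text
[224.99 294.87] [12, 7, 18, 17, 208] [0.4245 0.2254 0.075 ]
[163.45 279.04] [9, 8, 20, 19, 312] [0.4632 0.3662 0.055 ]
[228.87 188.61] [4, 10, 14, 8, 69] [0.6726 0.2261 0.    ]
p2 [312.8 227.6] [0.5659 0.0286 0.09  ]
p1 [349.3 231.4] [ 0.5552 -0.0507  0.09  ]
c1 [293.  200.8] [0.6262 0.0705 0.09  ]
c2 [287.8 250.5] [0.5172 0.0844 0.09  ]
c3 [429.2 213.7] [ 0.5892 -0.2263  0.09  ]
c4 [425.1 266. ] [ 0.4754 -0.2128  0.09  ]
grip [418.9 236.4] [ 0.536  -0.1942  0.14  ]
marktop [221.5 178.3] [0.6801 0.2264 0.092 ]
markfoot [228.8 185.9] [0.6785 0.2255 0.004 ]
r1 [308.7 196.4] [0.636  0.0361 0.082 ]
r2 [301.9 257.1] [0.5024 0.0544 0.082 ]
r3 [435.3 211.4] [ 0.5948 -0.2414  0.082 ]
r4 [429.6 270.5] [ 0.4654 -0.2236  0.082 ]
dotp1 [347.3 250.5] [ 0.5136 -0.0453  0.09  ]
blue [270.2 290.7] [0.4309 0.1261 0.075 ]
turq [182.9 227.7] [0.5772 0.3217 0.055 ]
```

View pics/sc_jars.png

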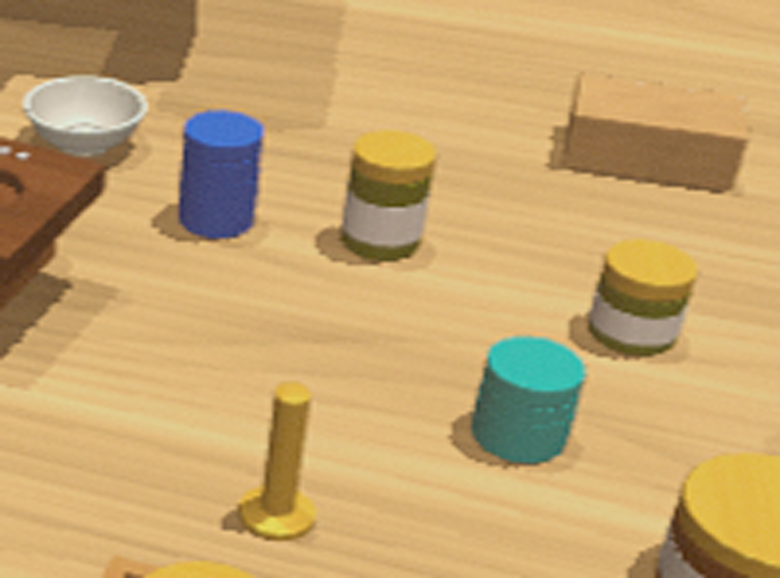

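View pics/sc_board.png

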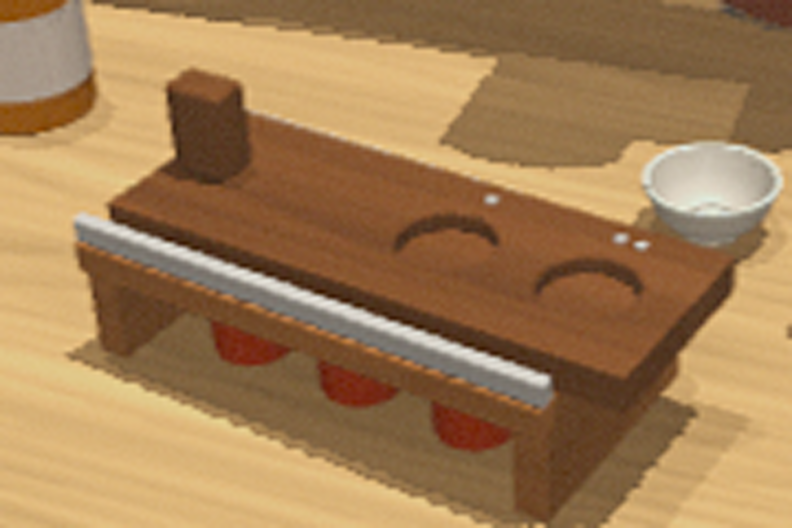

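The crops confirm the targets: the tall green, gold-lid jar is at scene (440,257), and the short one at (505,287). The blue (397,252) and turquoise (475,318) jars are decoys. The board yaw is about -0.135 rad, so I'll set the jaws along board x.

{"method": "servo_tool", "body": {"twist": [[0,0,0.15],[0,0,0.15],[0,0,0.15],[0,0,0.15],[0,0,0.15],[0,0,0.15],[0,0,0.15],[0,0,0.14]], "xyz": [[3,3.75,0.7],[3,3.75,0.6],[3,3.75,0.6],[3,3.75,0.6],[3,3.75,0.6],[3,3.75,0.6],[3,3.75,0.6],[3,3.75,0.6]], "fingers": [1,1,1,1,1,1,1,1]}}

```text
time: 2.55
tool_pos: [0.3923, -0.305, 0.2513]
tool_rot: [0.706, 0.046, 0.705, -0.047]
contact_force: [0.6, 0.2, 0.7]
gripper_width: 1.0
```

```bash
python3 - <<'E'
from h import *
from scipy.optimize import least_squares
f=lambda a,k,o:(np.array(a)+.5)/np.array(k)-.5+o
def tri(ut,us,name):
    g=lambda P:np.r_[proj("top",P)[0]-ut,proj("scene",P)[0]-us]
    r=least_squares(g,[.5,0,.05]); print(name,r.x.round(4),"res",r.fun.round(2))
j=lambda *a:f(a,3.7,[130,160]); b=lambda *a:f(a,4.4,[270,180])
sj=lambda *a:f(a,[3.9,3.4],[340,200]); sb=lambda *a:f(a,4.4,[200,190])
tri(j(358.5,508.5),sj(394,156),"tall top"); print(ray("top",j(358.5,508.5),.075),ray("scene",sj(394,156),.075))
tri(j(127,442.5),sj(650,269),"short top");print(ray("top",j(127,442.5),.055),ray("scene",sj(650,269),.055))
tri(j(340,69),sj(293,392),"mark top")
tri(b(80,312),sb(733,259),"c2"); tri(b(103,93),sb(628,380),"c1"); tri(b(342,312),sb(491,199),"dot1"); tri(b(702,150),sb(110,204),"c3")
s,M=tool(); print(s["tool_pos"].round(4),M.round(3).tolist(),s["time"])
E
```

```text
tall top [0.4194 0.2238 0.0704] res [-0.39  0.09 -0.39  0.03]
[[0.41962448 0.22211928 0.075     ]] [[0.42613593 0.22534536 0.075     ]]
short top [0.4628 0.367  0.0505] res [-0.28  0.04 -0.25  0.03]
[[0.4627858  0.36507675 0.055     ]] [[0.46890951 0.36701369 0.055     ]]
mark top [0.6804 0.227  0.0901] res [-0.14  0.04 -0.11  0.01]
c2 [0.5171 0.0847 0.0898] res [-0.13  0.05 -0.14  0.  ]
c1 [0.6255 0.0719 0.0907] res [-0.69  0.3  -0.66  0.  ]
dot1 [ 0.5133 -0.0448  0.0922] res [-0.17  0.08 -0.2  -0.  ]
c3 [ 0.5877 -0.2241  0.0922] res [-0.82  0.56 -1.   -0.08]
[ 0.3923 -0.305   0.2513] [[0.001, 0.131, 0.991], [-0.001, 0.991, -0.131], [-1.0, -0.0, 0.001]] 2.55
```

{"method": "servo_tool", "body": {"twist": [[0,0,0],[0,0,0],[0,0,0],[0,0,0],[0,0,0],[0,0,0],[0,0,0],[0,0,0]], "xyz": [[0.3,4,0],[0.4,5.5,0],[0.3,5.5,0],[0.4,5.5,0],[0.3,5.5,0],[0.4,5.5,0],[0.3,5.5,0],[0.4,5.5,-2]], "fingers": [1,1,1,1,1,1,1,1]}}

```text
time: 3.55
tool_pos: [0.4205, 0.1207, 0.233]
tool_rot: [0.707, 0.048, 0.704, -0.048]
contact_force: [1.0, -0.6, 0.6]
gripper_width: 1.004
```

{"method": "servo_tool", "body": {"twist": [[0,0,0],[0,0,0],[0,0,0],[0,0,0]], "xyz": [[0,5,-2],[0,5,-4],[0,0.3,-4],[0,0,0]], "fingers": [1,1,1,1]}}

```text
time: 4.05
tool_pos: [0.4166, 0.2201, 0.1282]
tool_rot: [0.703, 0.046, 0.708, -0.049]
contact_force: [0.2, -0.7, -0.1]
gripper_width: 0.999
```

{"method": "servo_tool", "body": {"twist": [[0,0,0],[0,0,0],[0,0,0],[0,0,0],[0,0,0],[0,0,0],[0,0,0],[0,0,0]], "xyz": [[0.3,0.2,-3],[0,0,-3.5],[0,0,-2.7],[0,0,0],[0,0,0],[0,0,0],[0,0,0],[0,0,0]], "fingers": [1,1,1,1,0,0,0,0]}}

```text
time: 5.05
tool_pos: [0.4274, 0.2269, 0.0528]
tool_rot: [0.708, 0.051, 0.703, -0.045]
contact_force: [-14.5, 1.1, 57.3]
gripper_width: 0.145
```

```bash
python3 - <<'E'
from h import *
im2=vision.grab_frame("scene")[:,:,::-1]
cv2.imwrite("pics/sc1.png",cv2.resize(im2[150:340,320:560],None,fx=3,fy=3,interpolation=cv2.INTER_CUBIC))
s,M=tool(); print(s["tool_pos"].round(4),M.round(3).tolist(),s["time"],s["gripper_width"],s["contact_force"])
E
```

```text
[0.4305 0.2274 0.0542] [[0.015, 0.135, 0.991], [0.009, 0.991, -0.135], [-1.0, 0.011, 0.013]] 5.1 0.05300880366754322 [-7.87833321  1.70171264 49.0845364 ]
```

View pics/sc1.png

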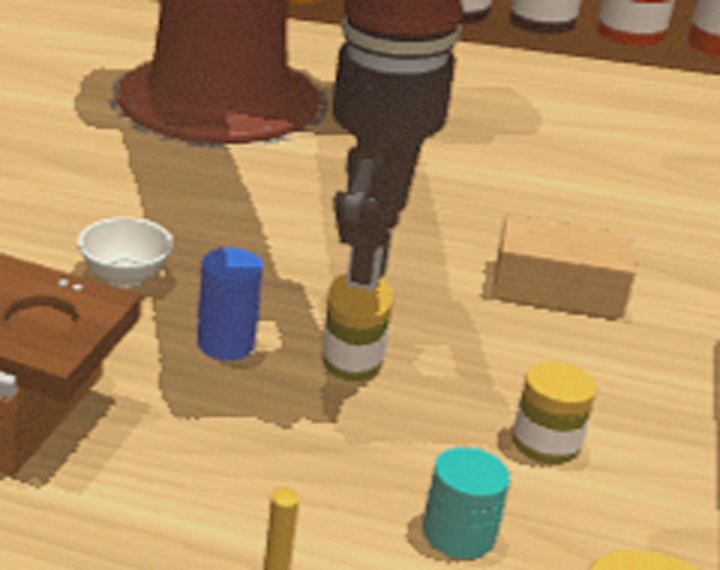

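```bash
python3 - <<'E'
from h import *
s,M=tool(); p=s["tool_pos"]
for d in (0,-.013,-.019,-.05):
    q=proj("scene",p+M[:,0]*d)[0]; t=proj("top",p+M[:,0]*d)[0]; print(d,q.round(1),((q-[320,150])*3).round(),t.round(1))
print(((proj("scene",[[.42,.2225,.075],[.42,.2225,.0]])-[320,150])*3).round())
im2=vision.grab_frame("top")[:,:,::-1]
cv2.imwrite("pics/t1.png",cv2.resize(im2[160:340,130:330],None,fx=3.3,fy=3.3,interpolation=cv2.INTER_CUBIC))
E
```

```text
0 [440.1 254.7] [360. 314.] [225.7 292. ]
-0.013 [440.7 249.7] [362. 299.] [224.8 292.2]
-0.019 [441.1 247.4] [363. 292.] [224.3 292.3]
-0.05 [442.7 235.2] [368. 255.] [221.8 292.6]
[[360. 281.]
 [348. 364.]]
```

View pics/t1.png

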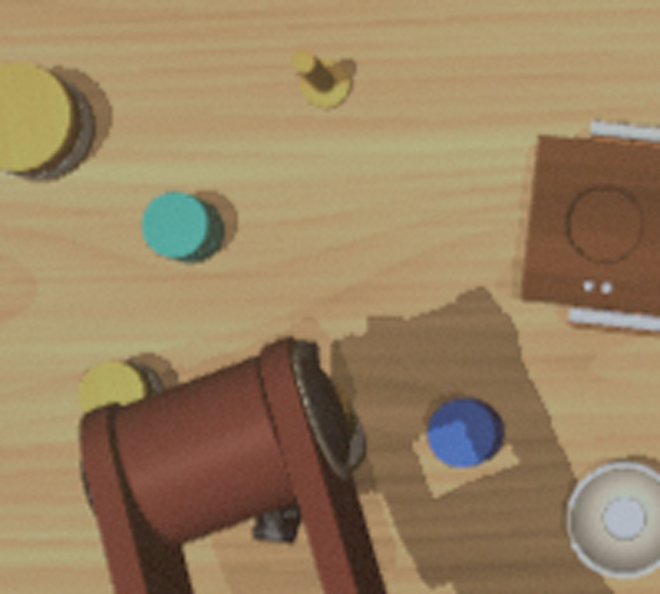

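```bash
python3 - <<'E'
from h import *
im=cv2.imread("pics/scene0.png")
p=np.array([.15141,-.60575,.2008]); z=np.array([.242,-.97,0])
for d in (0,.013,.019):
  for w in (-.0425,0,.0425): print(d,w,((proj("scene",p+[0,0,d]+z*w)[0]-[140,20])*6).round())
cv2.imwrite("pics/g0.png",cv2.resize(im[20:110,140:240],None,fx=6,fy=6,interpolation=cv2.INTER_CUBIC))
im2=vision.grab_frame("scene")[:,:,::-1]
cv2.imwrite("pics/g1.png",cv2.resize(im2[200:290,410:475],None,fx=6.5,fy=6.5,interpolation=cv2.INTER_CUBIC))
s,M=tool();print(s["gripper_width"],s["contact_force"],s["tool_pos"],s["joint_pos"])
E
```

```text
0 -0.0425 [416. 572.]
0 0 [339. 570.]
0 0.0425 [263. 567.]
0.013 -0.0425 [412. 547.]
0.013 0 [335. 545.]
0.013 0.0425 [259. 543.]
0.019 -0.0425 [410. 536.]
0.019 0 [333. 533.]
0.019 0.0425 [256. 531.]
0.001680754962312406 [-4.92478179  0.44745135 44.73849037] [0.43366261 0.22727675 0.05487341] [ 3.29676258e-01 -1.54996082e-01  2.06947239e+00  1.54346421e-03
  1.20210491e+00  4.64473088e-01]
```

View pics/g0.png

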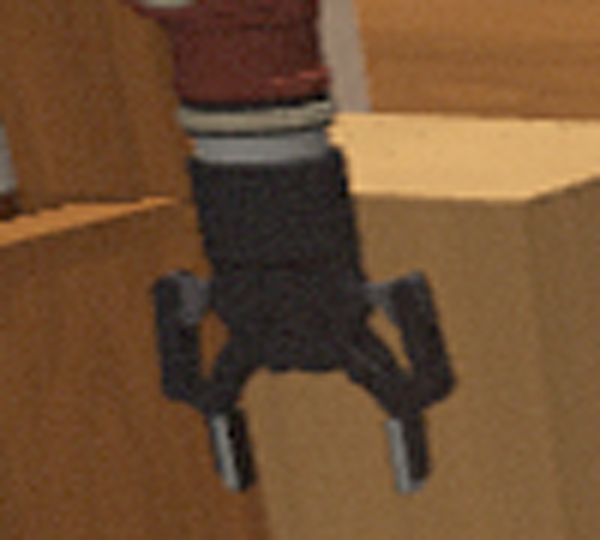

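View pics/g1.png

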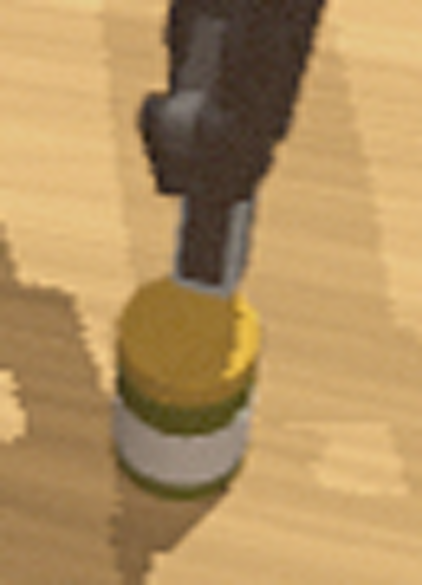

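The picture shows the shut fingertips resting on top of the lid at scene (441,245). The real tips sit about 20 mm behind the reported TCP. I'll lift clear and measure again.

{"method": "servo_tool", "body": {"twist": [[0,0,0],[0,0,0],[0,0,0],[0,0,0]], "xyz": [[0,0,3],[0,0,4],[0,0,4],[0,0,0]], "fingers": [0,0,0,0]}}

```text
time: 5.7
tool_pos: [0.4256, 0.2236, 0.1557]
tool_rot: [0.709, 0.049, 0.702, -0.047]
contact_force: [0.4, -0.4, -0.5]
gripper_width: -0.001
```

```bash
python3 - <<'E'
from h import *
s,M=tool(); p=s["tool_pos"];print(p,s["gripper_width"],s["contact_force"],M.round(3).tolist())
im2=vision.grab_frame("scene")[:,:,::-1]; 
cv2.imwrite("pics/g2.png",cv2.resize(im2[170:290,400:480],None,fx=5,fy=5,interpolation=cv2.INTER_CUBIC))
for d in (0,-.01,-.02,-.03,-.04): print(d,((proj("scene",p+M[:,0]*d)[0]-[400,170])*5).round())
E
```

```text
[0.42562325 0.22359018 0.15568006] -0.0005952513364034796 [ 0.39232751 -0.35237417 -0.51819011] [[0.01, 0.135, 0.991], [0.003, 0.991, -0.135], [-1.0, 0.005, 0.009]]
0 [223. 214.]
-0.01 [226. 193.]
-0.02 [229. 172.]
-0.03 [232. 150.]
-0.04 [235. 128.]
```

View pics/g2.png

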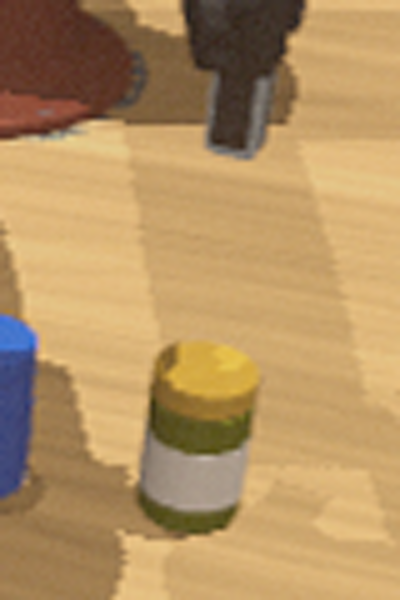

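```bash
python3 - <<'E'
from h import *
a=ray("scene",[[441.6,244.2],[440.5,245.4]],.075);print(a)
im2=vision.grab_frame("top")[:,:,::-1]
cv2.imwrite("pics/t2.png",cv2.resize(im2[240:340,170:300],None,fx=5,fy=5,interpolation=cv2.INTER_CUBIC))
print(vision.spot_in("scene","tall_jar")[:2] if vision.grab_frame("scene") is not None else 0)
E
```

```text
[[0.42011083 0.22627387 0.075     ]
 [0.42574498 0.22493986 0.075     ]]
[{'extent': [439.6, 257.9, 28.8, 45.1], 'score': 0.76}, {'extent': [397.8, 251.1, 18.5, 39.3], 'score': 0.61}]
```

View pics/t2.png

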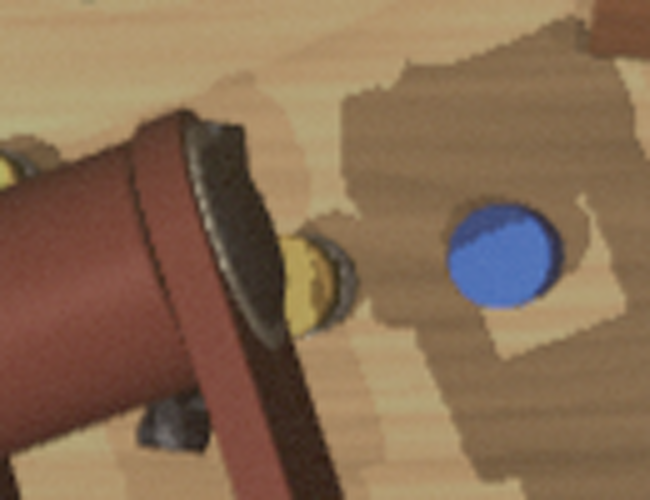

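{"method": "servo_tool", "body": {"twist": [[0,0,0],[0,0,0],[0,0,0],[0,0,0]], "xyz": [[0,0,0],[0,0,0],[0,0,0],[0,0,0]], "fingers": [1,1,1,1]}}

```text
time: 6.4
tool_pos: [0.4225, 0.2224, 0.1497]
tool_rot: [0.705, 0.048, 0.706, -0.048]
contact_force: [-0.4, 0.4, -0.5]
gripper_width: 0.847
```

{"method": "servo_tool", "body": {"twist": [[0,0,0],[0,0,0],[0,0,0],[0,0,0],[0,0,0],[0,0,0],[0,0,0]], "xyz": [[-0.2,0,0],[0,0,-3],[0,0,-4],[0,0,-4],[0,0,-2],[0,0,-0.7],[0,0,0]], "fingers": [1,1,1,1,1,1,1]}}

```text
time: 7.28
tool_pos: [0.4206, 0.2225, 0.0131]
tool_rot: [0.705, 0.048, 0.705, -0.048]
contact_force: [-0.2, 0.3, 0.6]
gripper_width: 1.0
```

```bash
python3 - <<'E'
from h import *
s,M=tool(); p=s["tool_pos"];print(p,s["gripper_width"],s["contact_force"],s["time"])
im2=vision.grab_frame("scene")[:,:,::-1]; 
cv2.imwrite("pics/g3.png",cv2.resize(im2[170:290,390:490],None,fx=5,fy=5,interpolation=cv2.INTER_CUBIC))
E
```

```text
[0.42061364 0.2225113  0.01309425] 0.999695957581319 [-0.1910372   0.26806639  0.57967663] 7.275
```

View pics/g3.png

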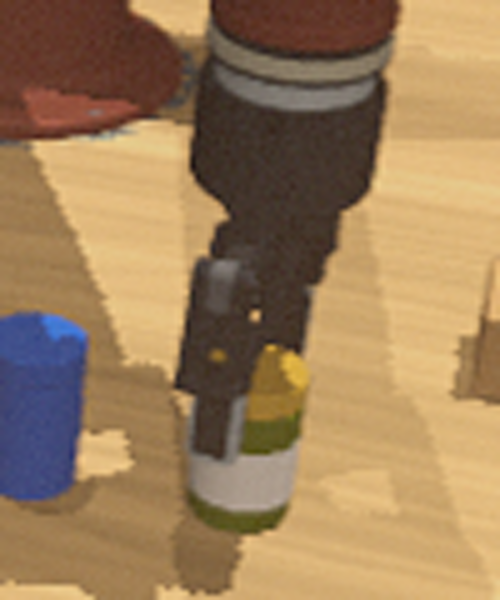

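```bash
python3 - <<'E'
from h import *
for z in (.03,.04,.05):
  print(((proj("scene",[.4206+.0465,.2225-.0063,z])[0]-[390,170])*5).round())
E
```

```text
[202. 509.]
[204. 490.]
[207. 471.]
```

{"method": "servo_tool", "body": {"twist": [[0,0,0],[0,0,0],[0,0,0],[0,0,0],[0,0,0],[0,0,0]], "xyz": [[0,0,0],[0,0,0],[0,0,0],[0,0,0],[0,0,0],[0,0,0]], "fingers": [0,0,0,0,0,0]}}

```text
time: 8.07
tool_pos: [0.421, 0.2228, 0.0139]
tool_rot: [0.706, 0.048, 0.705, -0.048]
contact_force: [-3.0, -0.5, 6.4]
gripper_width: 0.52
```

{"method": "servo_tool", "body": {"twist": [[0,0,0],[0,0,0],[0,0,0],[0,0,0],[0,0,0],[0,0,0],[0,0,0],[0,0,0]], "xyz": [[0,0,2],[0,0,4],[0,0,5],[1,-2,3],[2.5,-5,0],[2.5,-5,0],[2.5,-5,0],[2.5,-5,0]], "fingers": [0,0,0,0,0,0,0,0]}}

```text
time: 9.07
tool_pos: [0.5307, 0.0007, 0.1523]
tool_rot: [0.705, 0.048, 0.706, -0.048]
contact_force: [0.7, 0.4, -0.8]
gripper_width: 0.525
```

{"method": "servo_tool", "body": {"twist": [[0,0,0],[0,0,0],[0,0,0],[0,0,0],[0,0,0]], "xyz": [[2.5,-4,-1],[0,-1.3,-1],[0,0,0],[0,0,0],[0,0,0]], "fingers": [0,0,0,0,0]}}

```text
time: 9.7
tool_pos: [0.5554, -0.0494, 0.1334]
tool_rot: [0.706, 0.047, 0.705, -0.047]
contact_force: [-0.5, 0.1, -1.0]
gripper_width: 0.518
```

```bash
python3 - <<'E'
from h import *
for c,(x0,y0,x1,y1) in {"scene":(240,170,360,290),"top":(270,160,450,290)}.items():
    im2=vision.grab_frame(c)[:,:,::-1]; k=5 if c=="scene" else 4.4
    cv2.imwrite(f"pics/{c}4.png",cv2.resize(im2[y0:y1,x0:x1],None,fx=k,fy=k,interpolation=cv2.INTER_CUBIC))
s,M=tool(); p=s["tool_pos"];print(p,s["gripper_width"],s["contact_force"],s["time"],M.round(3).tolist())
E
```

```text
[ 0.55555124 -0.04968623  0.13343914] 0.521777433697917 [ 0.87297968 -0.32981598 -1.438704  ] 9.8 [[0.001, 0.134, 0.991], [-0.0, 0.991, -0.134], [-1.0, 0.0, 0.001]]
```

View pics/scene4.png

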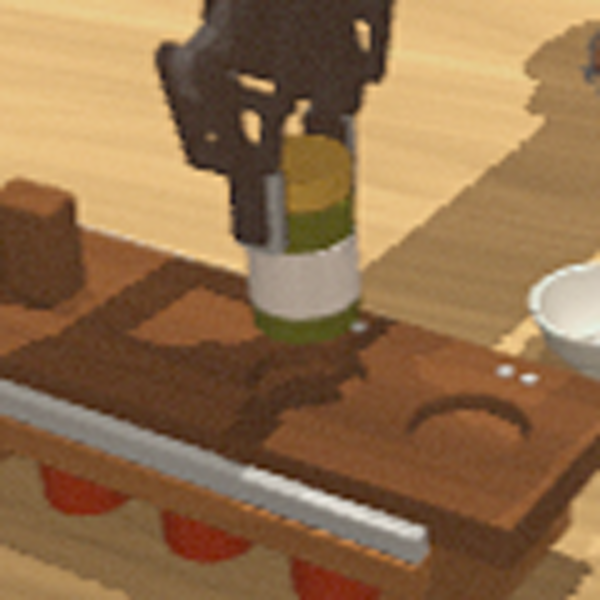

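View pics/top4.png

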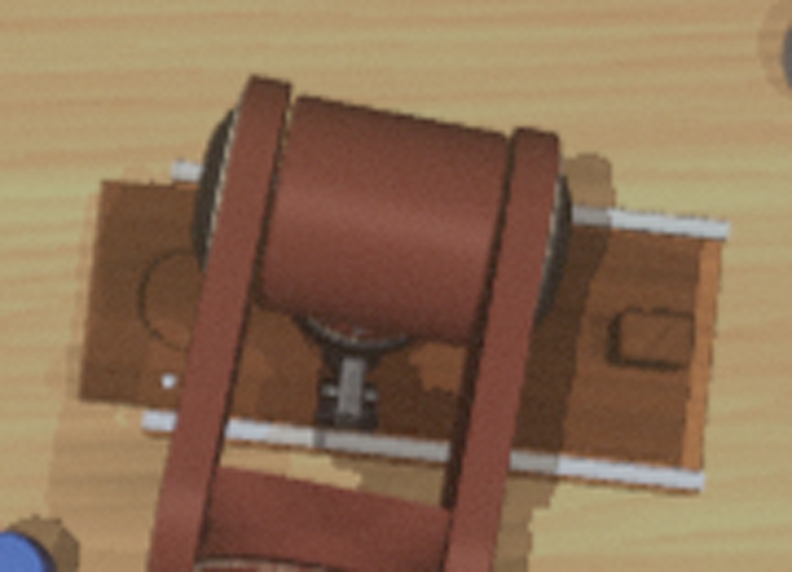

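```bash
cat >> h.py <<'E'
from scipy.optimize import least_squares
def circ(x,y,z,r,n=180):
    a=np.linspace(0,2*np.pi,n); return np.c_[x+r*np.cos(a),y+r*np.sin(a),np.full(n,z)]
def outline(c,x,y,zb,h,r=.023):
    "extents of a cylinder silhouette: left,right at mid height, top row, bottom row"
    m=proj(c,circ(x,y,zb+h*.45,r)); b=proj(c,circ(x,y,zb,r)); t=proj(c,circ(x,y,zb+h,r))
    return np.array([m[:,0].min(),m[:,0].max(),t[:,1].min(),b[:,1].max()])
E
python3 - <<'E'
from h import *
o=outline("scene",.5555,-.0497,.1195,.075); print(((o-[240,240,170,170])*5).round())
for g in ([.01,0,0],[0,.01,0],[0,0,.01]):
    print(g,((outline("scene",.5555+g[0],-.0497+g[1],.1195+g[2],.075)-o)*5).round(1))
# pocket rims
for n,(x,y) in {"p1":(.5552,-.0507),"p2":(.5659,.0286)}.items():
    q=(proj("scene",circ(x,y,.09,.025))-[200,190])*4.4; print(n,q.min(0).round(),q.max(0).round())
    q=(proj("top",circ(x,y,.09,.025))-[270,180])*4.4; print(n,q.min(0).round(),q.max(0).round())
im=cv2.imread("pics/scene0.png")[215:275,280:360]
cv2.imwrite("pics/pk.png",cv2.resize(im,None,fx=9,fy=9,interpolation=cv2.INTER_CUBIC))
E
```

```text
[240. 351. 132. 346.]
[0.01, 0, 0] [-11.3 -10.3  10.4  12.3]
[0, 0.01, 0] [21.7 22.   4.   4.8]
[0, 0, 0.01] [ -1.7  -1.  -21.9 -20.5]
p1 [390. 214.] [493. 270.]
p1 [298. 176.] [399. 277.]
p2 [530. 257.] [637. 318.]
p2 [138. 159.] [239. 260.]
```

View pics/pk.png

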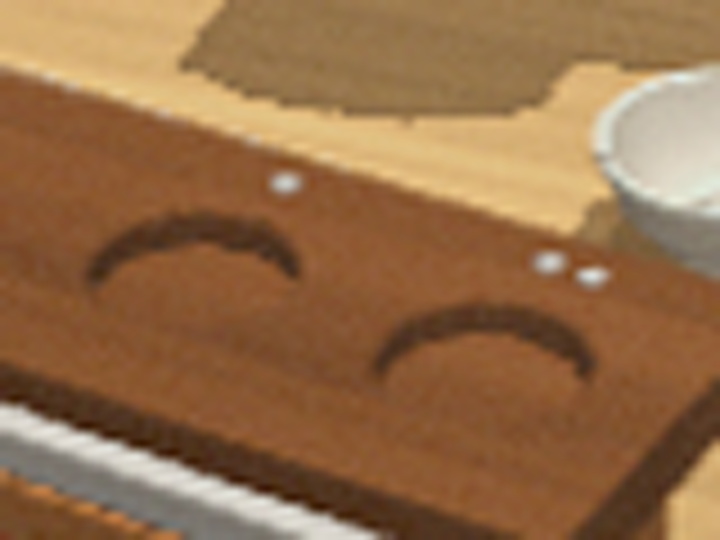

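{"method": "servo_tool", "body": {"twist": [[0,0,0],[0,0,0],[0,0,0],[0,0,0],[0,0,0],[0,0,0]], "xyz": [[0,-0.1,-1],[0,0,-1.2],[0,0,-0.5],[0,0,-0.5],[0,0,-0.3],[0,0,0]], "fingers": [0,0,0,0,0,0]}}

```text
time: 10.55
tool_pos: [0.5554, -0.0516, 0.0977]
tool_rot: [0.705, 0.048, 0.706, -0.048]
contact_force: [-0.2, -0.2, -1.3]
gripper_width: 0.524
```

{"method": "servo_tool", "body": {"twist": [[0,0,0],[0,0,0],[0,0,0]], "xyz": [[0,0,-0.3],[0,0,-0.2],[0,0,0]], "fingers": [0,0,0]}}

```text
time: 10.92
tool_pos: [0.5558, -0.0516, 0.094]
tool_rot: [0.706, 0.048, 0.705, -0.048]
contact_force: [-2.6, 1.0, 4.5]
gripper_width: 0.523
```

```bash
python3 - <<'E'
from h import *
im2=vision.grab_frame("scene")[:,:,::-1]; 
cv2.imwrite("pics/g5.png",cv2.resize(im2[170:290,240:360],None,fx=5,fy=5,interpolation=cv2.INTER_CUBIC))
s,M=tool(); p=s["tool_pos"];print(p,s["gripper_width"],s["contact_force"],s["time"])
E
```

```text
[ 0.5557765  -0.05163075  0.09395734] 0.5230186922656223 [-3.83291427  0.93603664  5.24780007] 10.975
```

View pics/g5.png

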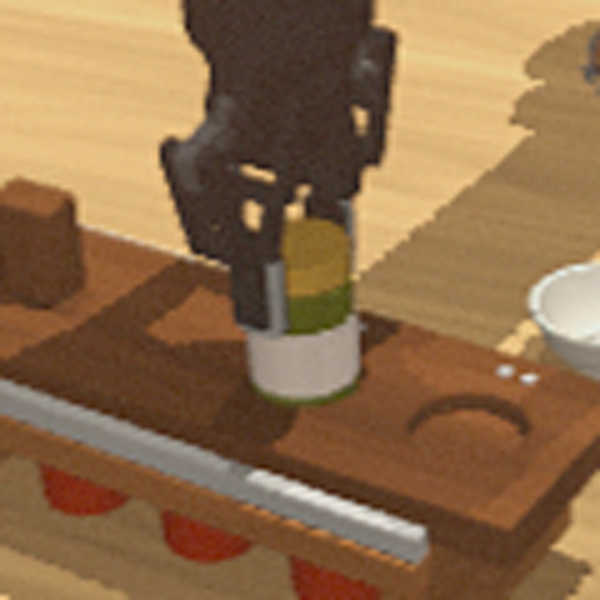

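{"method": "servo_tool", "body": {"twist": [[0,0,0],[0,0,0],[0,0,0],[0,0,0],[0,0,0],[0,0,0],[0,0,0],[0,0,0]], "xyz": [[0,0,0],[0,0,0],[0,0,0],[0,0,0],[0,0,2],[0,0,3],[0,0,4],[-0.5,2,2]], "fingers": [1,1,1,1,1,1,1,1]}}

```text
time: 11.98
tool_pos: [0.552, -0.0319, 0.2072]
tool_rot: [0.707, 0.049, 0.703, -0.049]
contact_force: [0.5, 0.2, -0.4]
gripper_width: 0.998
```

{"method": "servo_tool", "body": {"twist": [[0,0,0],[0,0,0],[0,0,0],[0,0,0],[0,0,0],[0,0,0],[0,0,0],[0,0,0]], "xyz": [[-1,5,0],[-1.2,5.5,0],[-1.2,5.5,0],[-1.2,5.5,0],[-1.2,5.5,0],[-1.2,5.5,-1],[-1.2,5,-3],[-0.6,2.2,-4]], "fingers": [1,1,1,1,1,1,1,1]}}

```text
time: 12.98
tool_pos: [0.4611, 0.3693, 0.1237]
tool_rot: [0.706, 0.048, 0.705, -0.046]
contact_force: [0.9, -1.3, -0.8]
gripper_width: 1.004
```

```bash
python3 - <<'E'
from h import *
im2=vision.grab_frame("scene")[:,:,::-1]; 
cv2.imwrite("pics/g6.png",im2)
vision.grab_frame("top"); print([np.round(d["extent"],1).tolist() for d in vision.spot_in("top","short_jar")])
s,M=tool(); p=s["tool_pos"];print(p,s["gripper_width"],s["contact_force"],s["time"])
E
```

```text
[[165.8, 279.5, 20.9, 14.3], [184.1, 229.5, 26.3, 23.4]]
[0.45926876 0.36570276 0.12010654] 0.9998597338638032 [ 0.54304072 -0.40366569  0.28020585] 13.125
```

View pics/g6.png

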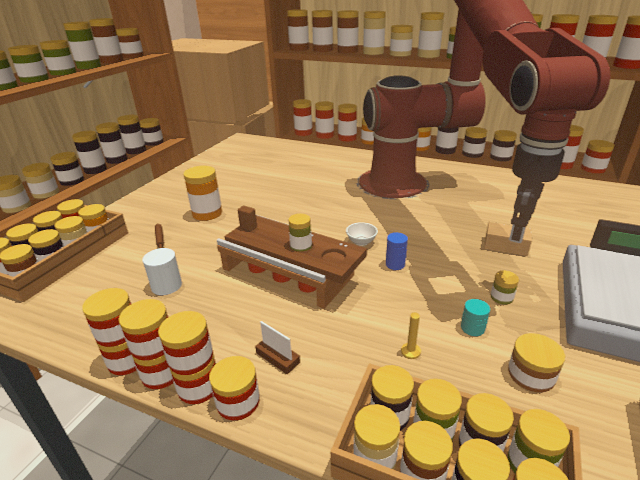

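The tall jar stands upright in pocket 1 at scene (300,232). The short jar is untouched at (505,287) and the gripper is above it.

{"method": "servo_tool", "body": {"twist": [[0,0,0],[0,0,0],[0,0,0],[0,0,0],[0,0,0],[0,0,0]], "xyz": [[0.3,0,-1],[0,0,-3],[0,0,-4],[0,0,-3],[0,0,-0.7],[0,0,0]], "fingers": [1,1,1,1,1,1]}}

```text
time: 13.88
tool_pos: [0.4666, 0.3654, 0.0071]
tool_rot: [0.706, 0.049, 0.705, -0.048]
contact_force: [0.5, -0.1, 0.7]
gripper_width: 1.001
```

```bash
python3 - <<'E'
from h import *
im2=vision.grab_frame("scene")[:,:,::-1]; 
cv2.imwrite("pics/g7.png",cv2.resize(im2[200:320,460:560],None,fx=5,fy=5,interpolation=cv2.INTER_CUBIC))
s,M=tool(); p=s["tool_pos"];print(p,s["gripper_width"],s["contact_force"],s["time"])
E
```

```text
[0.46709374 0.36581653 0.0078466 ] 1.001631909545742 [0.23268678 0.65027567 0.6632917 ] 13.925
```

View pics/g7.png

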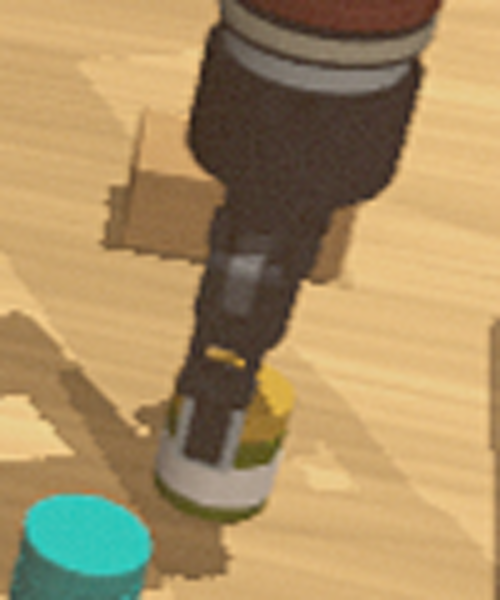

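{"method": "servo_tool", "body": {"twist": [[0,0,0],[0,0,0],[0,0,0],[0,0,0],[0,0,0],[0,0,0],[0,0,0],[0,0,0]], "xyz": [[-0.4,0,-0.5],[0,0,0],[0,0,0],[0,0,0],[0,0,0],[0,0,0],[0,0,0],[0,0,0]], "fingers": [1,1,0,0,0,0,0,0]}}

```text
time: 14.92
tool_pos: [0.462, 0.3658, 0.0015]
tool_rot: [0.706, 0.048, 0.705, -0.048]
contact_force: [1.1, 0.7, 5.0]
gripper_width: 0.517
```

{"method": "servo_tool", "body": {"twist": [[0,0,0],[0,0,0],[0,0,0],[0,0,0],[0,0,0],[0,0,0],[0,0,0],[0,0,0]], "xyz": [[0,0,2],[0,0,4],[0,0,5],[0.4,-2,2.5],[1.6,-5,0],[1.6,-5,0],[1.6,-5,0],[1.6,-5,0]], "fingers": [0,0,0,0,0,0,0,0]}}

```text
time: 15.92
tool_pos: [0.5292, 0.1438, 0.1362]
tool_rot: [0.705, 0.048, 0.706, -0.048]
contact_force: [0.4, 0.0, -1.3]
gripper_width: 0.517
```

{"method": "servo_tool", "body": {"twist": [[0,0,0],[0,0,0],[0,0,0],[0,0,0],[0,0,0],[0,0,0]], "xyz": [[1.5,-5,0],[1.5,-4.5,0],[0.6,-2.3,-1],[0,0,-1],[0,0,0],[0,0,0]], "fingers": [0,0,0,0,0,0]}}

```text
time: 16.68
tool_pos: [0.5652, 0.0285, 0.116]
tool_rot: [0.705, 0.048, 0.706, -0.047]
contact_force: [-0.3, 0.3, -1.1]
gripper_width: 0.515
```

```bash
python3 - <<'E'
from h import *
im2=vision.grab_frame("scene")[:,:,::-1]; 
cv2.imwrite("pics/g8.png",cv2.resize(im2[170:290,270:390],None,fx=5,fy=5,interpolation=cv2.INTER_CUBIC))
s,M=tool(); p=s["tool_pos"];print(p,s["gripper_width"],s["contact_force"],s["time"],M.round(3).tolist())
o=outline("scene",p[0],p[1],p[2]-.0015,.055); print(((o-[270,270,170,170])*5).round())
q=(proj("scene",circ(.5659,.0286,.09,.025))-[270,170])*5; print(q.min(0).round(),q.max(0).round())
E
```

```text
[0.5653983  0.02848087 0.11626567] 0.5178130593777256 [-0.24415658 -0.05087075 -1.32107529] 16.725 [[0.0, 0.134, 0.991], [0.0, 0.991, -0.134], [-1.0, 0.0, 0.0]]
[254. 369. 229. 407.]
[253. 392.] [374. 461.]
```

View pics/g8.png

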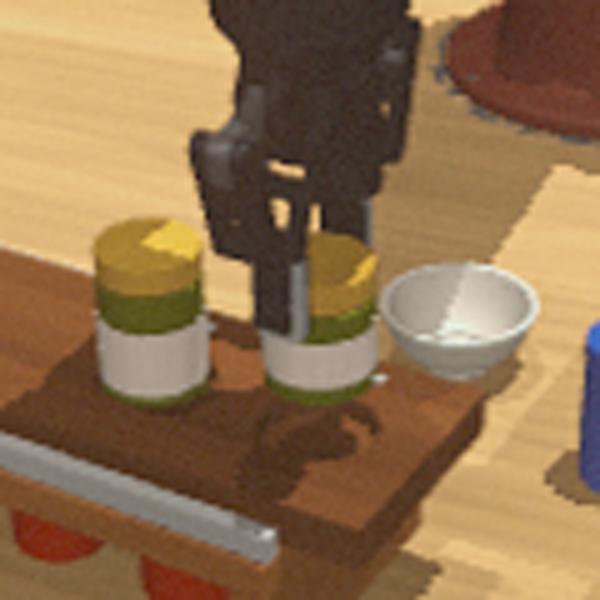

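{"method": "servo_tool", "body": {"twist": [[0,0,0],[0,0,0],[0,0,0],[0,0,0],[0,0,0],[0,0,0]], "xyz": [[0.1,-0.1,-1],[0,0,-1],[0,0,-0.4],[0,0,-0.4],[0,0,-0.3],[0,0,0]], "fingers": [0,0,0,0,0,0]}}

```text
time: 17.48
tool_pos: [0.5664, 0.0264, 0.0847]
tool_rot: [0.705, 0.048, 0.706, -0.048]
contact_force: [-0.6, 0.5, -1.9]
gripper_width: 0.515
```

Below the rim height with no contact, so it is going into the pocket.

{"method": "servo_tool", "body": {"twist": [[0,0,0],[0,0,0],[0,0,0]], "xyz": [[0,0,-0.3],[0,0,-0.2],[0,0,0]], "fingers": [0,0,0]}}

```text
time: 17.85
tool_pos: [0.5664, 0.0265, 0.0815]
tool_rot: [0.705, 0.048, 0.706, -0.048]
contact_force: [-6.0, 1.6, 7.9]
gripper_width: 0.518
```

```bash
python3 - <<'E'
from h import *
im2=vision.grab_frame("scene")[:,:,::-1]; 
cv2.imwrite("pics/g9.png",cv2.resize(im2[170:290,270:390],None,fx=5,fy=5,interpolation=cv2.INTER_CUBIC))
s,M=tool(); p=s["tool_pos"];print(p,s["gripper_width"],s["contact_force"],s["time"])
E
```

```text
[0.56644995 0.02648964 0.08149031] 0.5179741722794929 [-5.91665030e+00 -4.31967670e-04  8.13341571e+00] 17.9
```

View pics/g9.png

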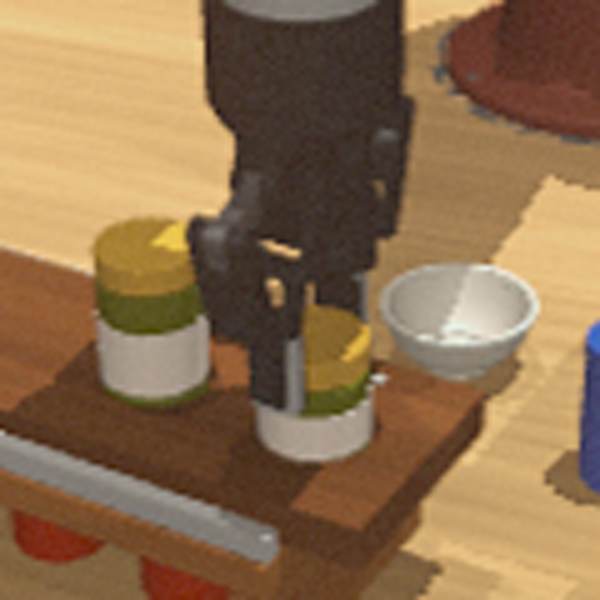

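{"method": "servo_tool", "body": {"twist": [[0,0,0],[0,0,0],[0,0,0],[0,0,0],[0,0,0],[0,0,0],[0,0,0],[0,0,0]], "xyz": [[0,0,0],[0,0,0],[0,0,0],[0,0,0],[0,0,2],[0,0,4],[0,0,4],[0,-1,2]], "fingers": [1,1,1,1,1,1,1,1]}}

```text
time: 18.9
tool_pos: [0.5681, 0.0164, 0.2044]
tool_rot: [0.708, 0.048, 0.703, -0.048]
contact_force: [0.3, -0.4, -0.9]
gripper_width: 0.995
```

{"method": "servo_tool", "body": {"twist": [[0,0,0],[0,0,0],[0,0,0],[0,0,0],[0,0,0],[0,0,0],[0,0,0]], "xyz": [[-0.6,-4.5,0],[-0.6,-4.5,0],[-0.6,-4.5,0],[-0.6,-4.5,0],[-0.6,-3,-1],[0,0,-1],[0,0,0]], "fingers": [1,1,1,1,1,1,1]}}

```text
time: 19.77
tool_pos: [0.5356, -0.1929, 0.1783]
tool_rot: [0.705, 0.049, 0.706, -0.048]
contact_force: [-0.4, -0.1, -0.7]
gripper_width: 0.999
```

```bash
python3 - <<'E'
from h import *
im2=vision.grab_frame("scene")[:,:,::-1]; 
cv2.imwrite("pics/g10.png",cv2.resize(im2[150:310,210:390],None,fx=4.4,fy=3.7,interpolation=cv2.INTER_CUBIC))
im2=vision.grab_frame("top")[:,:,::-1]; 
cv2.imwrite("pics/t10.png",cv2.resize(im2[160:290,270:450],None,fx=4.4,fy=4.4,interpolation=cv2.INTER_CUBIC))
s,M=tool(); p=s["tool_pos"];print(p,s["gripper_width"],s["contact_force"],s["time"],M.round(3).tolist())
E
```

```text
[ 0.53651811 -0.19266186  0.17977052] 0.9998770107911747 [0.02900076 0.52003059 0.13080045] 19.875 [[-0.0, 0.134, 0.991], [0.0, 0.991, -0.134], [-1.0, 0.0, -0.0]]
```

View pics/g10.png

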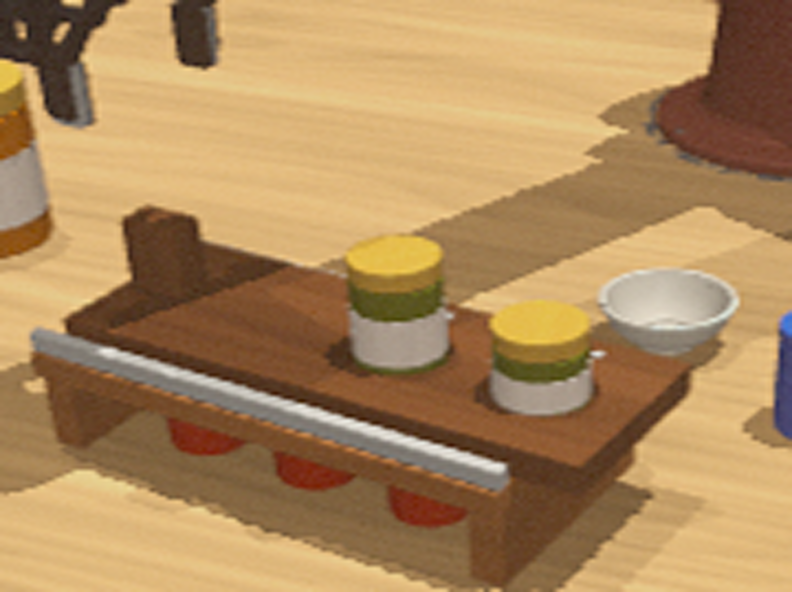

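View pics/t10.png

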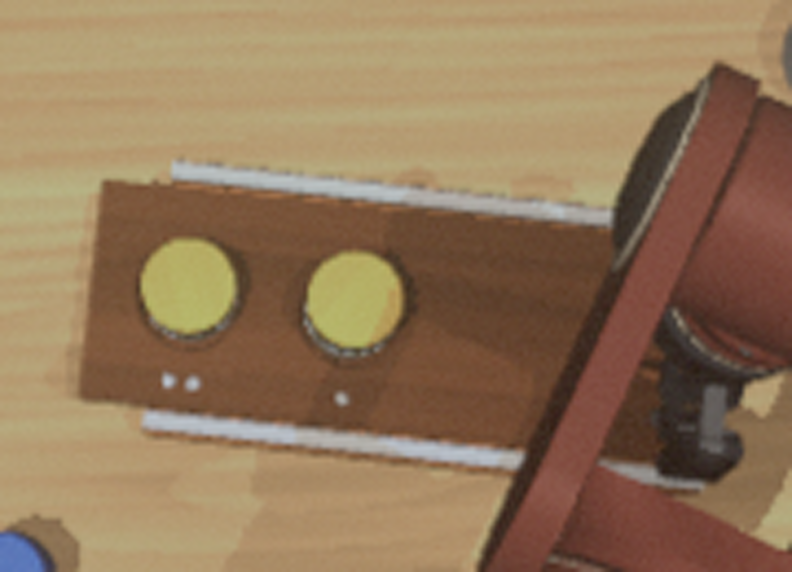

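Both jars are upright and down in their pockets, and the board's corners have not moved. Next I'll grasp the grip.

{"method": "servo_tool", "body": {"twist": [[0,0,0],[0,0,0],[0,0,0],[0,0,0],[0,0,0],[0,0,0],[0,0,0]], "xyz": [[0,-0.2,-1],[0,0,-3],[0,0,-3],[0,0,-2.2],[0,0,-1],[0,0,0],[0,0,0]], "fingers": [1,1,1,1,1,1,1]}}

```text
time: 20.75
tool_pos: [0.5373, -0.1958, 0.0791]
tool_rot: [0.706, 0.048, 0.705, -0.048]
contact_force: [0.0, -0.4, 1.4]
gripper_width: 1.005
```

```bash
python3 - <<'E'
from h import *
im2=vision.grab_frame("scene")[:,:,::-1]; 
cv2.imwrite("pics/g11.png",cv2.resize(im2[150:290,200:330],None,fx=4.4,fy=4.2,interpolation=cv2.INTER_CUBIC))
s,M=tool(); p=s["tool_pos"];print(p,s["gripper_width"],s["contact_force"],s["time"],M.round(3).tolist())
E
```

```text
[ 0.5374126  -0.19593574  0.07929737] 1.0015692071363573 [-0.47899651 -0.12164023 -0.58332649] 20.8 [[0.002, 0.135, 0.991], [-0.001, 0.991, -0.135], [-1.0, -0.001, 0.002]]
```

View pics/g11.png

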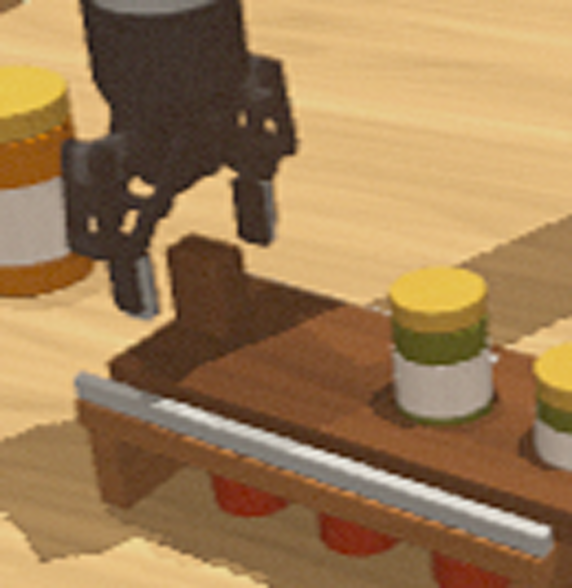

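```bash
python3 - <<'E'
from h import *
s,M=tool(); p=s["tool_pos"]
for w in (.048,-.048):
  for z in (.1,.11,.12,.13): 
    q=p+M[:,2]*w; q[2]=z; print(w,z,((proj("scene",q)[0]-[200,150])*[4.4,4.2]).round())
g=np.array([.5362,-.1955,.14]); print(((proj("scene",g)[0]-[200,150])*[4.4,4.2]).round())
E
```

```text
0.048 0.1 [141. 354.]
0.048 0.11 [138. 337.]
0.048 0.12 [136. 321.]
0.048 0.13 [133. 304.]
-0.048 0.1 [261. 274.]
-0.048 0.11 [259. 259.]
-0.048 0.12 [257. 243.]
-0.048 0.13 [255. 227.]
[196. 247.]
```

{"method": "servo_tool", "body": {"twist": [[0,0,0],[0,0,0],[0,0,0],[0,0,0],[0,0,0],[0,0,0],[0,0,0],[0,0,0]], "xyz": [[-0.1,0,-0.6],[0,0,0],[0,0,0],[0,0,0],[0,0,0],[0,0,0],[0,0,0],[0,0,0]], "fingers": [1,1,0,0,0,0,0,0]}}

```text
time: 21.8
tool_pos: [0.5354, -0.1956, 0.0721]
tool_rot: [0.705, 0.048, 0.706, -0.048]
contact_force: [-2.9, -0.1, 2.4]
gripper_width: 0.271
```

{"method": "servo_tool", "body": {"twist": [[0,0,0],[0,0,0],[0,0,0]], "xyz": [[0,0,0],[0,0,0],[0,0,0]], "fingers": [0,0,0]}}

```text
time: 22.18
tool_pos: [0.5355, -0.1956, 0.0721]
tool_rot: [0.705, 0.048, 0.706, -0.048]
contact_force: [-3.6, 0.5, 4.9]
gripper_width: 0.277
```

```bash
python3 - <<'E'
from h import *
im2=vision.grab_frame("scene")[:,:,::-1]; 
cv2.imwrite("pics/g12.png",cv2.resize(im2[150:290,200:380],None,fx=4.2,fy=4.2,interpolation=cv2.INTER_CUBIC))
s,M=tool(); p=s["tool_pos"];print(p,s["gripper_width"],s["contact_force"],s["ft_torque"],s["time"],M.round(3).tolist())
E
```

```text
[ 0.53543672 -0.19563889  0.07208455] 0.2732335131015644 [-2.83103061 -0.25726775  5.13816054] [0.02072391 0.48770096 0.32628213] 22.225 [[-0.0, 0.135, 0.991], [-0.0, 0.991, -0.135], [-1.0, -0.0, -0.0]]
```

View pics/g12.png

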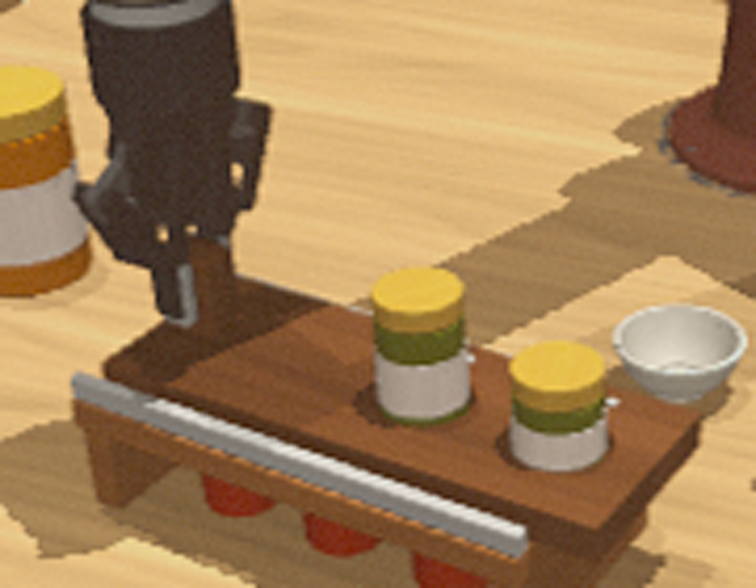

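{"method": "servo_tool", "body": {"twist": [[0,0,0],[0,0,0],[0,0,0],[0,0,0],[0,0,0],[0,0,0],[0,0,0],[0,0,0]], "xyz": [[0.07,0.5,0],[0.14,1,0],[0.2,1.5,0],[0.2,1.5,-0.05],[0.2,1.5,-0.05],[0.2,1.5,-0.05],[0.13,1,-0.05],[0.07,0.5,0]], "fingers": [0,0,0,0,0,0,0,0]}}

```text
time: 23.22
tool_pos: [0.5491, -0.1076, 0.0721]
tool_rot: [0.707, 0.046, 0.704, -0.05]
contact_force: [-2.3, -8.4, 8.3]
gripper_width: 0.27
```

```bash
python3 - <<'E'
from h import *
im2=vision.grab_frame("scene")[:,:,::-1]; 
cv2.imwrite("pics/g13.png",cv2.resize(im2[150:330,210:390],None,fx=3.3,fy=3.3,interpolation=cv2.INTER_CUBIC))
s,M=tool(); p=s["tool_pos"];print(p,s["gripper_width"],s["contact_force"],s["ft_torque"],s["time"],M.round(3).tolist())
E
```

```text
[ 0.54922245 -0.10702332  0.07212664] 0.2778524106215055 [-0.44159108 -5.74018417  7.84570379] [-0.43335485  0.84465921  0.36036581] 23.275 [[0.003, 0.135, 0.991], [-0.004, 0.991, -0.135], [-1.0, -0.004, 0.004]]
```

View pics/g13.png

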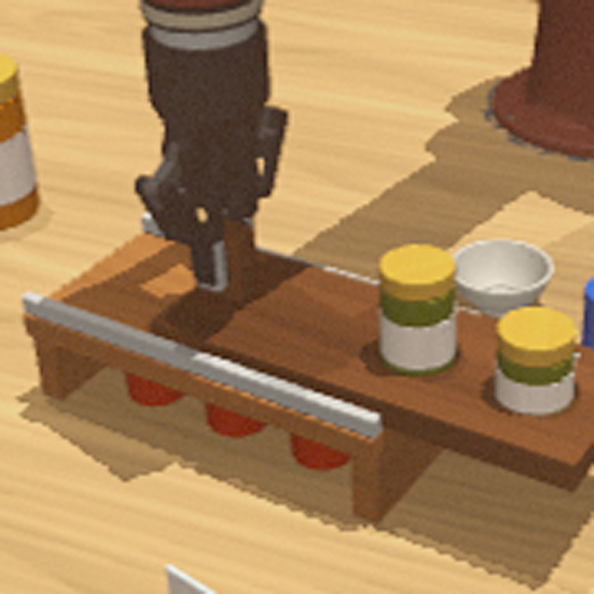

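The board is sliding level and is about 90 mm out. Next comes the part past the tipping point, with a slight downward hold.

{"method": "servo_tool", "body": {"twist": [[0,0,0],[0,0,0],[0,0,0],[0,0,0],[0,0,0],[0,0,0],[0,0,0],[0,0,0]], "xyz": [[0.07,0.5,0],[0.13,1,-0.05],[0.18,1.3,-0.05],[0.18,1.3,-0.05],[0.14,1,0],[0.07,0.5,0],[0.05,0.4,0],[0,0,0]], "fingers": [0,0,0,0,0,0,0,0]}}

```text
time: 24.28
tool_pos: [0.5585, -0.0483, 0.0723]
tool_rot: [0.708, 0.046, 0.703, -0.05]
contact_force: [-2.2, -9.8, 14.3]
gripper_width: 0.273
```

```bash
python3 - <<'E'
from h import *
im2=vision.grab_frame("scene")[:,:,::-1]; cv2.imwrite("pics/s14f.png",im2)
cv2.imwrite("pics/g14.png",cv2.resize(im2[170:370,230:450],None,fx=3.5,fy=2.9,interpolation=cv2.INTER_CUBIC))
im2=vision.grab_frame("top")[:,:,::-1]; cv2.imwrite("pics/t14f.png",im2)
cv2.imwrite("pics/t14.png",cv2.resize(im2[150:270,200:380],None,fx=4.4,fy=4.4,interpolation=cv2.INTER_CUBIC))
s,M=tool(); p=s["tool_pos"];print(p,s["gripper_width"],s["contact_force"],s["ft_torque"],s["time"],M.round(3).tolist())
E
```

```text
[ 0.55845905 -0.04834876  0.07231605] 0.2734737530967757 [-1.24131623 -7.80893168 14.05302967] [-0.92143089  1.19305137  0.47278075] 24.375 [[0.005, 0.136, 0.991], [-0.006, 0.991, -0.136], [-1.0, -0.005, 0.006]]
```

View pics/g14.png

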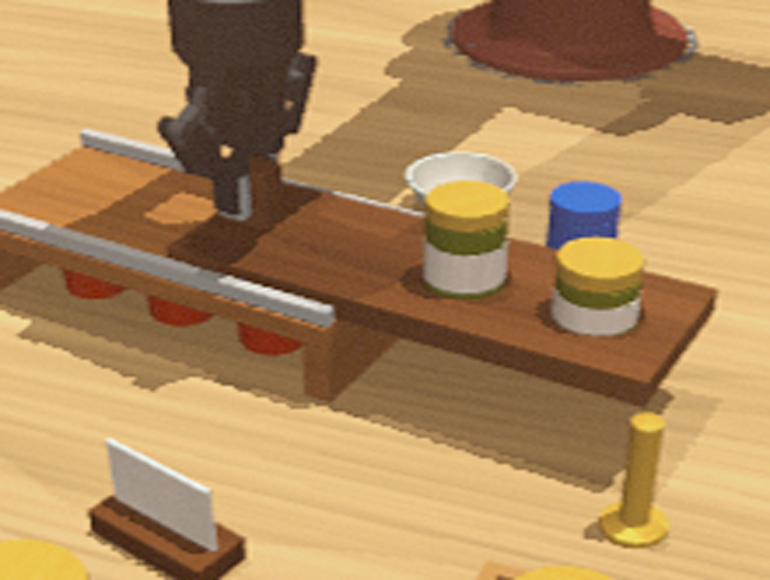

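View pics/t14.png

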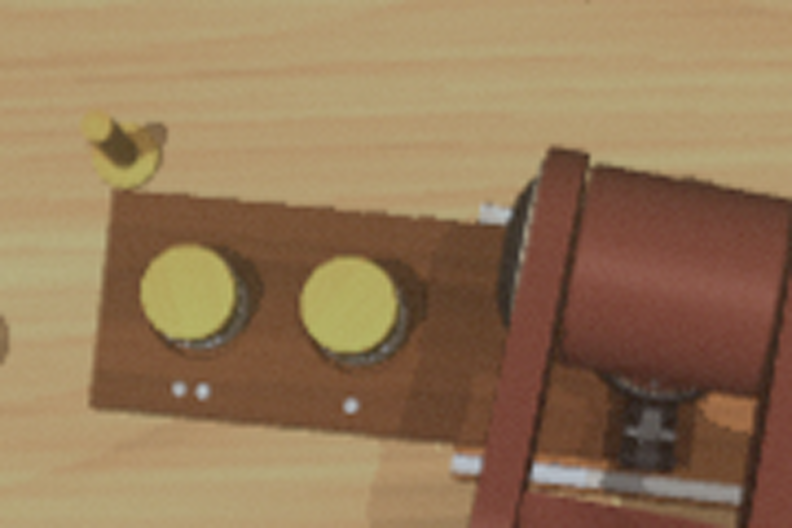

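```bash
cat >> h.py <<'E'
def chk(c1,c2,mk,k,o,cam="top",zb=.09):
    f=lambda a:(np.array(a)+.5)/np.array(k)-.5+o
    A=ray(cam,f(c1),zb)[0];B=ray(cam,f(c2),zb)[0];m=ray(cam,f(mk),.092)[0]
    w=A-B; e=(A+B)/2; x=w/np.linalg.norm(w); y=np.array([-x[1],x[0],0]) 
    u=np.array([.135,.991,0]); print("w",np.linalg.norm(w).round(4),"end",e.round(4),"edge x",x.round(3),"mark",m.round(4),"along riser",((m-e)@u).round(4),"along board",((m-e)@y).round(4),"lat",((m-e)@np.array([.991,-.135,0])).round(4))
E
python3 - <<'E'
from h import *
chk((112,191),(91,406),(97,126),4.4,[200,150])
chk((645,384),(713,292),(648,424),[3.5,2.9],[230,170],"scene")
im=cv2.imread("pics/t14f.png")[165:250,210:260]; cv2.imwrite("pics/t15.png",cv2.resize(im,None,fx=7,fy=7,interpolation=cv2.INTER_CUBIC))
im=cv2.imread("pics/s14f.png")[260:365,380:450]; cv2.imwrite("pics/s15.png",cv2.resize(im,None,fx=5.5,fy=5.5,interpolation=cv2.INTER_CUBIC))
E
```

```text
w 0.108 end [0.5939 0.2254 0.09  ] edge x [ 0.994 -0.111  0.   ] mark [0.6802 0.2261 0.092 ] along riser 0.0124 along board 0.0103 lat 0.0855
w 0.1065 end [0.5953 0.2246 0.09  ] edge x [ 0.992 -0.123  0.   ] mark [0.6847 0.2281 0.092 ] along riser 0.0155 along board 0.0144 lat 0.0881
```

View pics/t15.png

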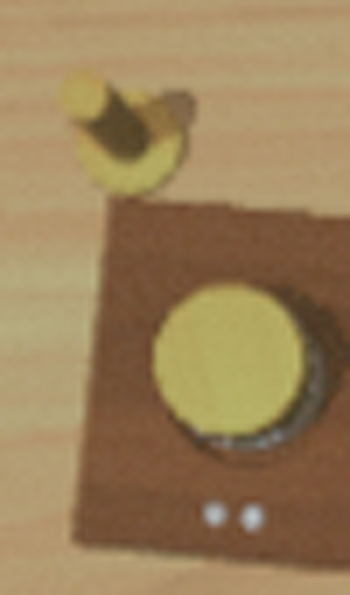

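View pics/s15.png

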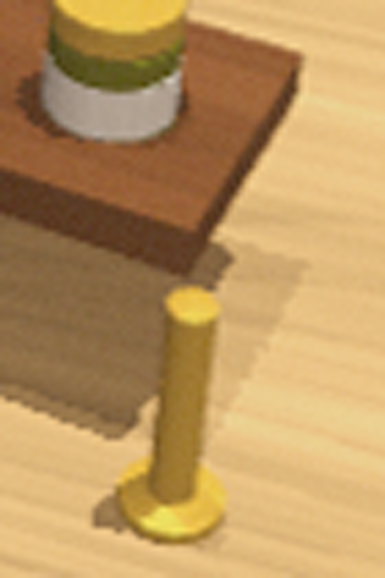

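```bash
python3 - <<'E'
from h import *
im=cv2.imread("pics/top0.png"); hsv=cv2.cvtColor(im,cv2.COLOR_BGR2HSV)
m=cv2.inRange(hsv,(0,0,120),(179,70,255)); m2=np.zeros_like(m); m2[185:280,295:442]=m[185:280,295:442]
n,l,st,ce=cv2.connectedComponentsWithStats(m2)
for i in range(1,n):
    if st[i,4]>150:
        ys,xs=np.nonzero(l==i); vx,vy,x0,y0=cv2.fitLine(np.c_[xs,ys].astype(np.float32),cv2.DIST_HUBER,0,.01,.01).ravel()
        a=ray("top",[[305,y0+(305-x0)*vy/vx],[428,y0+(428-x0)*vy/vx]],.082); d=a[0]-a[1]; print(st[i],np.arctan2(d[0],d[1]).round(4))
# board outer edges initial by colour? edge of outer end now
def fit(name,zb=.09):
    im=cv2.imread(name); g=cv2.cvtColor(im,cv2.COLOR_BGR2GRAY).astype(float); return g
g=cv2.GaussianBlur(fit("pics/t14f.png"),(0,0),.8); pts=[]
for r in range(196,240):
    row=g[r,215:232]; d=np.diff(row); k=np.argmin(d); 
    if 0<k<len(d)-1:
        a,b,c=-d[k-1],-d[k],-d[k+1]; off=.5*(a-c)/(a-2*b+c); pts.append([215+k+.5+off,r])
pts=np.array(pts,np.float32); vx,vy,x0,y0=cv2.fitLine(pts,cv2.DIST_HUBER,0,.01,.01).ravel()
a=ray("top",[[x0+(194-y0)*vx/vy,194],[x0+(242-y0)*vx/vy,242]],.09); d=a[0]-a[1]; print("end edge",a.round(4).tolist(),"yaw",np.arctan2(-d[1],d[0]).round(4))
mk=ray("top",[(86+.5)/7-.5+210,(98+.5)/7-.5+165],.092)[0]; print(mk)
t=-(np.arctan2(0,1))
for yaw in (.135,.14,.145):
    u=np.array([np.sin(yaw),np.cos(yaw),0]); v=np.array([np.cos(yaw),-np.sin(yaw),0])
    # middle of end: lateral 85 inward of mark
    s=((mk-a[0])@v-.0855)/((a[1]-a[0])@v)*1; e=a[0]+(a[1]-a[0])*s; print(yaw,"gap",((mk-e)@u).round(4),"end mid",e.round(4))
chk((107,199),(73,543),(86,98),7,[210,165]); chk((201,238),(299,57),(192,304),5.5,[380,260],"scene")
E
```

```text
[308 196 129  19 610] 0.1375
[302 253 129  19 603] 0.1389
end edge [[0.6454, 0.2195, 0.09], [0.54, 0.2328, 0.09]] yaw 0.1252
[0.67948876 0.22565409 0.092     ]
0.135 gap 0.0112 end mid [0.5933 0.2261 0.09  ]
0.14 gap 0.0116 end mid [0.5932 0.2261 0.09  ]
0.145 gap 0.012 end mid [0.5931 0.2261 0.09  ]
w 0.1087 end [0.5936 0.2259 0.09  ] edge x [ 0.994 -0.112  0.   ] mark [0.6795 0.2257 0.092 ] along riser 0.0113 along board 0.0093 lat 0.0851
w 0.1085 end [0.5947 0.2271 0.09  ] edge x [ 0.996 -0.09   0.   ] mark [0.6824 0.2271 0.092 ] along riser 0.0118 along board 0.0079 lat 0.0869
```

{"method": "servo_tool", "body": {"twist": [[0,0,0],[0,0,0],[0,0,0],[0,0,0],[0,0,0],[0,0,0]], "xyz": [[0.04,0.3,0],[0.06,0.4,0],[0.04,0.3,0],[0.02,0.15,0],[0,0,0],[0,0,0]], "fingers": [0,0,0,0,0,0]}}

```text
time: 25.12
tool_pos: [0.5601, -0.0374, 0.0725]
tool_rot: [0.708, 0.046, 0.703, -0.05]
contact_force: [-2.2, -10.7, 14.2]
gripper_width: 0.275
```

```bash
cat > edge.py <<'E'
from h import *
im=vision.grab_frame("top"); cv2.imwrite("pics/t16f.png",im[:,:,::-1])
g=cv2.GaussianBlur(cv2.cvtColor(im,cv2.COLOR_RGB2GRAY).astype(float),(0,0),.8); pts=[]
for r in range(196,240):
    row=g[r,208:230]; d=np.diff(row); k=np.argmin(d)
    if 0<k<len(d)-1:
        a,b,c=-d[k-1],-d[k],-d[k+1]; pts.append([208+k+.5+.5*(a-c)/(a-2*b+c),r])
pts=np.array(pts,np.float32); vx,vy,x0,y0=cv2.fitLine(pts,cv2.DIST_HUBER,0,.01,.01).ravel()
a=ray("top",[[x0+(194-y0)*vx/vy,194],[x0+(242-y0)*vx/vy,242]],.09); d=a[0]-a[1]; print("yaw",np.arctan2(-d[1],d[0]).round(4))
mk=np.array([.6795,.2257,.09]); yaw=.138
u=np.array([np.sin(yaw),np.cos(yaw),0]); v=np.array([np.cos(yaw),-np.sin(yaw),0])
s=((mk-a[0])@v-.085)/((a[1]-a[0])@v); e=a[0]+(a[1]-a[0])*s; print("gap",((mk-e)@u).round(4),"end",e.round(4))
cv2.imwrite("pics/t16.png",cv2.resize(im[165:250,200:260,::-1],None,fx=7,fy=7,interpolation=cv2.INTER_CUBIC))
im=vision.grab_frame("scene")[:,:,::-1]; cv2.imwrite("pics/s16f.png",im)
cv2.imwrite("pics/s16.png",cv2.resize(im[180:365,240:450],None,fx=3.6,fy=3.2,interpolation=cv2.INTER_CUBIC))
s,M=tool(); p=s["tool_pos"];print(p,s["gripper_width"],s["contact_force"],s["ft_torque"],s["time"],M.round(3).tolist())
E
python3 edge.py
```

```text
yaw 0.1249
gap 0.0005 end [0.5952 0.2369 0.09  ]
[ 0.56013764 -0.03738966  0.07253094] 0.27318240860036436 [ -2.05437544 -10.32166827  13.88164408] [-1.31053642  1.26304612  0.46530005] 25.225 [[0.005, 0.135, 0.991], [-0.007, 0.991, -0.135], [-1.0, -0.006, 0.006]]
```

View pics/t16.png

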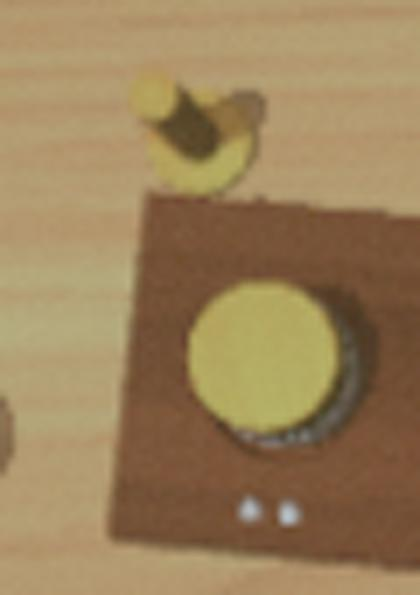

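View pics/s16.png

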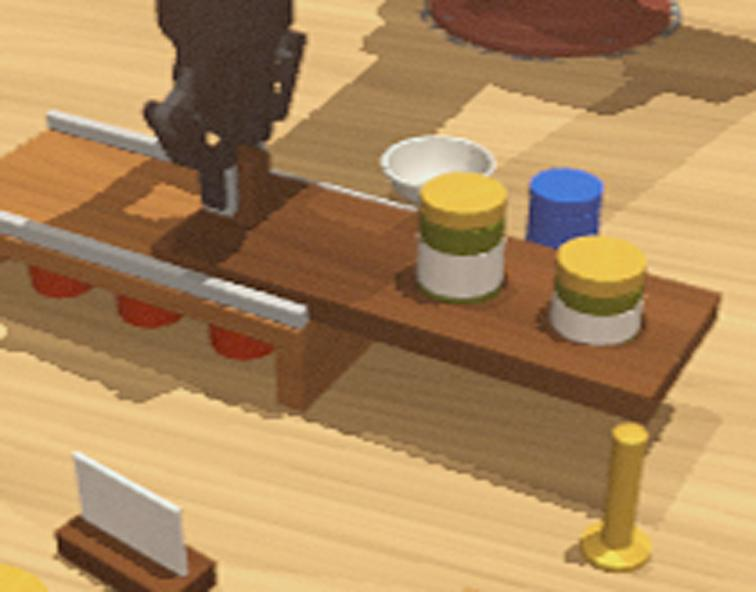

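```bash
python3 - <<'E'
from h import *
im=cv2.imread("pics/s16f.png"); cv2.imwrite("pics/s17.png",cv2.resize(im[255:325,400:450],None,fx=8,fy=8,interpolation=cv2.INTER_CUBIC))
f=lambda a,k,o:(np.array(a)+.5)/np.array(k)-.5+o
for t,s in (((147,195),(656,395)),((109,541),(719,297))):
    ut=f(t,7,[200,165]); us=f(s,[3.6,3.2],[240,180])
    r=least_squares(lambda P:np.r_[proj("top",P)[0]-ut,proj("scene",P)[0]-us],[.5,.2,.09]); print(r.x.round(4),r.fun.round(2))
# predicted scene position if level, z .09, from top
for z in (.086,.09,.094): print(z,[((proj("scene",ray("top",f(t,7,[200,165]),z)[0])[0]-[400,255])*8).round() for t in ((147,195),(109,541))])
E
```

```text
[0.6484 0.2308 0.0919] [-0.86  0.24 -0.71  0.04]
[0.5408 0.243  0.0871] [ 0.1  -0.02  0.09 -0.01]
0.086 [array([161., 409.]), array([317., 144.])]
0.09 [array([161., 392.]), array([316., 129.])]
0.094 [array([160., 375.]), array([315., 114.])]
```

View pics/s17.png

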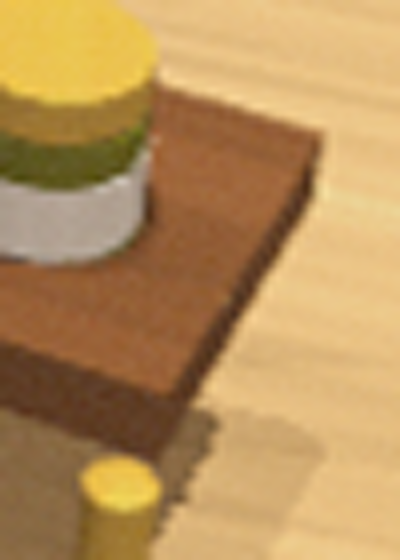

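{"method": "servo_tool", "body": {"twist": [[0,0,0],[0,0,0],[0,0,0],[0,0,0]], "xyz": [[0,0,0],[0,0,0],[0,0,0],[0,0,0]], "fingers": [0,0,0,0]}}

```text
time: 25.72
tool_pos: [0.5601, -0.0374, 0.0725]
tool_rot: [0.708, 0.046, 0.703, -0.05]
contact_force: [-2.0, -11.2, 14.6]
gripper_width: 0.276
```

```bash
python3 edge.py
```

```text
yaw 0.1249
gap 0.0005 end [0.5952 0.2369 0.09  ]
[ 0.56014876 -0.03737685  0.07252298] 0.27303076081224315 [ -2.34464795 -10.41428775  14.45898552] [-1.27329419  1.26095523  0.46726773] 25.825 [[0.005, 0.135, 0.991], [-0.007, 0.991, -0.135], [-1.0, -0.006, 0.006]]
```

View pics/s16f.png

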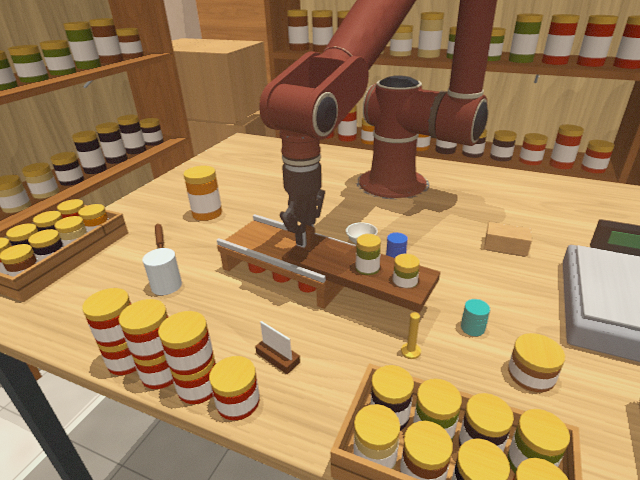

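Nothing has moved since the last check. The board is held level with both jars seated and its outer end level with the post, and the bystanders are where they were, so I'm handing in.

```bash
python3 -c "
from plant import job; print(job.job_done())"
```

```text
the job is handed in; nothing more can be done
None
```

I put the tall jar in pocket 1 and the short jar in pocket 2, letting go of each once it was fully down. I then slid the board out about 160 mm by its grip and handed the job in at about 26 s, still holding it. The hand-in gives no verdict.

**Last checks:**
- **Alignment:** by the top camera, the outer end was about 0.5 mm short of the post's axis. I did not repeat the scene-camera measurement after the final move.
- **Level:** comparing the two cameras, the board's outer corners were at about 89 mm against a nominal 90 mm. An earlier, rougher fit gave 92 and 87 mm; I put that down to reading the pixels less finely.
- **Holding:** the grip was steady, with about 14 N of vertical load on the tool. Pose and force did not change over the last half second before handing in.
- **Jars and bystanders:** both jars stood upright in their pockets, and nothing else in the pictures had moved.

**What went wrong:**
- **Failed first grasp:** the real fingertips sit at least 20 mm behind the reported tool point, so the fingers closed on top of the tall jar's lid and pressed on it with up to 57 N measured. The limit of 40 N is stated for the arm or the gripper's body; this contact was at the fingertips. The jar did not move, and the second grasp held.
- **Camera disagreement:** the two cameras differed by about 3 mm along y. I corrected for this when lining up the jars over the pockets.

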